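# Stack the regulator's spacer rings on its sprung, eccentric spindle

## Task

Rebuild the stack of the gas pressure regulator: thread the three loose steel spacer rings from the mat onto its upright spindle one after the other, the widest first, then the middle one, then the narrowest on top, each lying flat and fully home before the next goes on. The spindle stands off-centre in a direction you must find by feel, and it is sprung and delicate: never push on it, or on the regulator, with more than about 20 N. Let go of the rings at the end and leave the handwheel, grease jar and loose gauge where they are.

Things in the scene. Friction and masses are not known exactly. Their poses are not given: they have to be found in the camera images.
- regulator: Open gas pressure regulator fixed to the bench: dark steel plate 120 x 120 x 10 mm, round aluminium housing 84 mm across up to 30 mm above the bench, dark eccentric disc 76 mm across up to 34 mm, then the sprung seat with the spindle. Two small brass ports along x. Origin on the housing's axis at bench level, z up.
- disc (a point): Point on the housing's axis on top of the eccentric disc, 34 mm above the bench. The disc carries seat and spindle, whose common axis stands 6 mm beside the housing's axis in an unmeasured direction, different every time (all of a circle). The disc turns about the housing's axis with stiff friction: about 12 N sideways on the spindle moves it round; it stays where left.
- seat (a point): Point on the HOUSING's axis (not the spindle's, see disc) level with the seat's top face, 46 mm above the bench. The seat is a steel flange 52 mm across round the spindle's foot. Seat and spindle are sprung together: they start to sink at about 5 N of downward push, yield 1 N per mm, stop hard after 8 mm (13 N), and rise when let go. The rings' weight does not sink them.
- nose (a point): Point on the HOUSING's axis (not the spindle's, which is 6 mm to an unknown side, see disc) level with the spindle's flat top, 50 mm above the seat, 96 mm above the bench. The spindle is vertical polished steel, 16 mm in diameter, with a 1.5 mm chamfer round its top.
- mat: Thin black rubber mat, 160 x 370 x 3 mm, fixed on the bench; the rings lie on it in a row along its long (y) axis, about 110 mm apart, in any order. Origin under its centre; x along its short side.
- large: Widest spacer ring: plain steel, outer diameter 50 mm, bore 19 mm (1.5 mm clear of the spindle all round), 16 mm high, about 0.21 kg, lying flat on the mat. Origin at the centre of its underside, z along its axis; either face may be up.
- large_mid (a point): Centre of the widest ring, half-way up its height (8 mm above its underside).
- medium: Middle spacer ring: plain steel, outer diameter 42 mm, bore 19 mm (1.5 mm clear of the spindle all round), 13 mm high, about 0.11 kg, lying flat on the mat. Origin at the centre of its underside, z along its axis; either face may be up.
- medium_mid (a point): Centre of the middle ring, half-way up its height (6.5 mm above its underside).
- small: Narrowest spacer ring: plain steel, outer diameter 34 mm, bore 19 mm (1.5 mm clear of the spindle all round), 10 mm high, about 0.05 kg, lying flat on the mat. Origin at the centre of its underside, z along its axis; either face may be up.
- small_mid (a point): Centre of the narrowest ring, half-way up its height (5 mm above its underside).
- handwheel: Brass handwheel standing on the bench, 60 mm across, 32 mm high; origin under its centre. Bystander, leave it.
- grease: White grease jar with black cap, 56 mm across, 60 mm high; origin under its centre. Bystander, leave it.
- gauge: Loose round pressure gauge lying on its back, 66 mm across, 28 mm high, with a short brass stem; origin under its centre. Bystander, leave it.
Not all that is in view belongs to the job. Leave any brown look-alike of the small alone. Several things have the shape of the regulator; the one meant has the colours described above.

How it is judged (in metres and radians):
On the way, in this order (a step that is already met when the one before it is completed fails the run):
1. the large ring lies fully home on the spindle (z of large_mid in the frame of seat between 0.0055 and 0.0105 m and horizontal distance between large_mid and seat below 0.01 m and angle between the z axis of large and the z axis of regulator, either way round below 0.08 rad), for 0.2 s.
2. the medium ring lies fully home on the spindle, on top of the large ring (all of step 1 and z of medium_mid in the frame of seat between 0.02 and 0.025 m and horizontal distance between medium_mid and seat below 0.01 m and angle between the z axis of medium and the z axis of regulator, either way round below 0.08 rad), for 0.2 s.
3. the small ring lies fully home on the spindle, on top of the medium ring (all of step 2 and z of small_mid in the frame of seat between 0.0315 and 0.0365 m and horizontal distance between small_mid and seat below 0.01 m and angle between the z axis of small and the z axis of regulator, either way round below 0.08 rad), for 0.2 s.
At the end, for the whole second after the job is handed in: All three rings are on the spindle, released and at rest, widest lowest, narrowest on top: their mid-heights 8, 22.5 and 34 mm above the seat point (each within 2.5 mm), centres within 10 mm of the housing's axis, flat within 0.08 rad (all of step 3 and linear speed of each of large, medium, small below 0.02 m/s); the robot touches nothing.
It fails at once if the spindle, seat or housing is pushed with more than 22 N by anything (contact force between anything else and regulator above 22 N).
It fails at once if the handwheel is moved by more than 20 mm (distance of handwheel from where it was at the start of the episode above 0.02 m).
It fails at once if the grease is moved by more than 20 mm (distance of grease from where it was at the start of the episode above 0.02 m).
It fails at once if the gauge is moved by more than 20 mm (distance of gauge from where it was at the start of the episode above 0.02 m).
It also fails if it takes over 72 s, if anything falls off the work surface, if the arm or the gripper's body presses on something with over 40 N, if the wrist force passes 120 N, or if a joint passes its speed limit or range.

## Robot

A 6-joint arm with a two-finger parallel gripper is mounted at the origin on the work surface. World frame = base frame: x ahead of the robot, y to its left, z up, the work surface at z = 0. Lengths are in mm, angles in rad, forces in N, time in s.
With the tool pointing down it reaches from about 350 to 800 mm from the base axis. Payload 7.3 kg.
Tool frame: the origin (TCP) lies at the very end of the fingers, on their centre line; the grasp point (between the pads) lies 19 mm behind it; z points along the fingers, y is the direction in which the jaws open and shut (so a half turn about z gives the same grasp; the last joint's range is limited). The gripper opens to 85 mm and grips with 20 to 120 N. Pads are 22 mm wide; open, the fingers measure 114 mm over their backs; the gripper's body (76 mm by 85 mm) begins 54 mm behind the grasp point. The pads swing forward as they close: fully open they stand 13 mm farther back than shut.
Start: joints at [1.095, 0.342, 1.524, -0, 1.275, -0.146], TCP at [170.009, 496.731, 231.322] pointing down, gripper open.
Joint ranges: [-2.53, 2.53], [-0.77, 2.02], [0.04, 2.7], [-1, 4.14], [0.28, 2.66], [-3.11, 3.11]. Speed limits (rad/s): [2.57, 2.57, 3.14, 3.14, 3.14, 3.14].

## Interface

Orientations are given as a unit quaternion [w, x, y, z].
In Python, from plant import * gives the robot as it stands. The module is installed in compiled form; this text tells all that it offers.
- The arm moves only by the tool drive_tool, never from a script. Its argument "steps" is a list of rows, each an object of numbers: "x", "y", "z": the shift along the tool's x, y, z normalised to -1 to 1, where 1 is 2 cm; "wx", "wy", "wz": the turn, a rotation vector about the tool's x, y, z normalised to -1 to 1, where 1 is 0.1 rad. A call has 1 to 5 rows; each row shifts and turns the commanded pose from where the row before left it, along the tool's axes as they then stand; what a row does not reach is not made up. A row lasts 1/8 s, in which the tool goes at most 62.5 mm and 10.7 degrees, less where a joint would pass 70% of its speed; a pose out of reach is approached as far as the arm can. A call with a number of a shift or a turn outside -1 to 1 is refused whole. A call with a gripper value outside its range is refused whole. "grip" is the gripper command: -1 is shut, 1 is fully open, values between are in proportion, set as the call begins (left out, the last holds). The fingers move at their own pace and stop on an object; the grip force is fixed at half the most. Time passes only in rows, so rows that do not move let the fingers close. It gives the time, the measured TCP pose, the force and the opening at its end, in the units of the state.
- get_obs(): the state, without advancing time (a new reading comes with each control period).
- get_image(name): name is "side" or "top" or "wrist"; returns the picture (384x512x3 uint8, red, green, blue); there is no depth.
- camera_params(name): a dict with "intrinsics" (3x3 intrinsics, pixels), "rvec" (rotation vector, rad) and "tvec" (3), from world to camera coordinates, as OpenCV has them. Camera axes: x right, y down, z forward; pixel columns grow to the right and rows downward; lengths in mm; the calibration is good to about 2 mm. A picture is of the moment at which its call begins: read the wrist's pose just before it. camera_params takes no time and is no camera call; for the wrist camera it gives the pose at the moment of the call.
- close_job(): hands the job in, once; it reports no verdict.
The state is a dict: "time_s": time; "joint_pos": joint angles; "dq": joint speeds; "effort": joint torques, N m; "tcp_pos": TCP position; "tcp_rot": TCP orientation; "wrist_force": force on the tool from outside, world axes, zero at the start; "ft_torque": the same for the moment, N m; "finger_gap": finger opening in mm.
Only numpy, scipy, OpenCV 4.12 (cv2) and the standard library are available. Lean on these libraries where they do the work, as an engineer would, in place of code of your own. Each camera call takes 0.05 s, during which the arm holds its last target.

## Working session

There is one attempt and no reset: what is moved stays moved. The work goes in short steps, Python scripts to look and compute and a tool call to move; the robot and the scene stay as the last step left them, time stands still between calls to the robot, and variables do not carry over. Pictures are saved under pics/ and viewed, and the job is handed in when it is done.

Besides the shell and the picture viewer there is one more tool, called after "Call:" by a JSON object that holds its "fn" and its "kwargs". drive_tool: Moves the arm, as the interface text tells. Its arguments: {"type":"object","properties":{"steps":{"type":"array"},"grip":{"type":"number"}},"required":["steps"]}

```bash
mkdir -p pics; ls; python3 - <<'E'
from plant import *
import cv2
o=get_obs();print(o)
for n in("side","top","wrist"):
    p=camera_params(n);print(n,p)
    cv2.imwrite(f"pics/{n}0.png",get_image(n)[:,:,::-1])
E
```

```text
pics
{'time_s': 0.0, 'joint_pos': array([ 1.09500682e+00,  3.42731509e-01,  1.52503656e+00, -7.32592757e-06,
        1.27539238e+00, -1.46035219e-01]), 'dq': array([-0.00017193, -0.00100023, -0.00010248,  0.00014993, -0.00156581,
        0.00049184]), 'effort': array([-9.33701449e-04, -4.33674216e+01, -2.46003717e+01, -4.03889126e-04,
        8.05707386e-03, -1.93810212e-05]), 'tcp_pos': array([169.81022232, 496.34799058, 230.61457925]), 'tcp_rot': array([-2.36479647e-04,  1.64130038e-01,  9.86438400e-01, -7.47383433e-04]), 'wrist_force': array([-0.70195442, -0.07288749, -0.05405122]), 'ft_torque': array([0.03005354, 0.07121297, 0.07094486]), 'finger_gap': 85.6570756585581}
side {'intrinsics': array([[366.9573313 ,   0.        , 260.18065429],
       [  0.        , 366.9573313 , 195.89854128],
       [  0.        ,   0.        ,   1.        ]]), 'rvec': array([ 1.99430419, -0.84790358,  0.43791793]), 'tvec': array([-376.93877728,  282.60115135,  484.56193807])}
top {'intrinsics': array([[456.11218219,   0.        , 250.98494437],
       [  0.        , 456.11218219, 189.01742048],
       [  0.        ,   0.        ,   1.        ]]), 'rvec': array([ 2.18467982, -2.16781683,  0.08907975]), 'tvec': array([ 15.20839988, 524.24915395, 969.72734724])}
wrist {'intrinsics': array([[271.02995309,   0.        , 255.49427238],
       [  0.        , 271.02995309, 189.54851951],
       [  0.        ,   0.        ,   1.        ]]), 'rvec': array([-2.35910516, -1.68514487, -0.24184363]), 'tvec': array([-525.39222989,  -36.53583672,  378.42838116])}
```

View pics/top0.png

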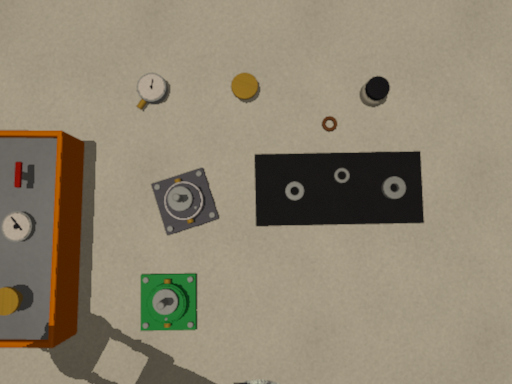

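View pics/side0.png

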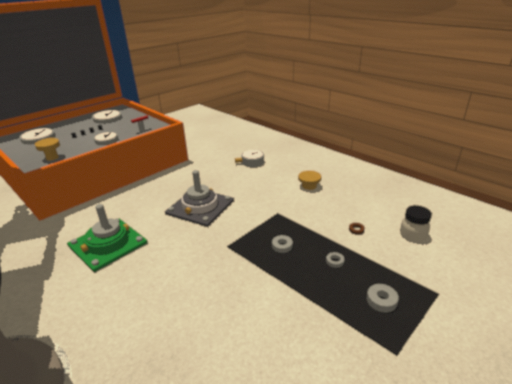

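View pics/wrist0.png

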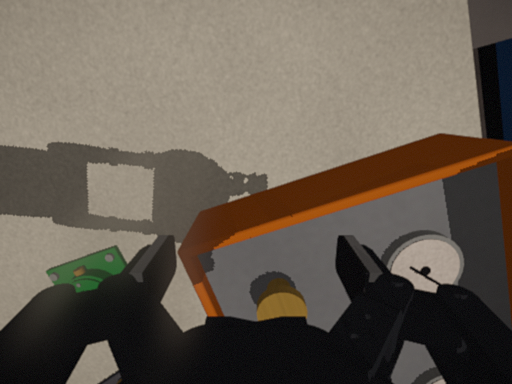

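```bash
cat > h.py <<'E'
import numpy as np, cv2
def back(cam,uv,z):
    R,_=cv2.Rodrigues(np.array(cam["rvec"])); t=np.array(cam["tvec"]); K=cam["intrinsics"]
    d=R.T@np.linalg.inv(K)@np.array([uv[0],uv[1],1.]); c=-R.T@t
    return c+d*(z-c[2])/d[2]
def proj(cam,P):
    return cv2.projectPoints(np.array(P,float).reshape(-1,1,3),np.array(cam["rvec"]),np.array(cam["tvec"]),cam["intrinsics"],None)[0].reshape(-1,2)
E
python3 - <<'E'
import cv2,numpy as np
t=cv2.imread("pics/top0.png");s=cv2.imread("pics/side0.png")
a=cv2.resize(t[155:245,140:230],None,fx=6,fy=6,interpolation=cv2.INTER_CUBIC)
cv2.imwrite("pics/c1.png",a)
cv2.imwrite("pics/c2.png",cv2.resize(t[110:235,250:430],None,fx=4.4,fy=4.4,interpolation=cv2.INTER_CUBIC))
cv2.imwrite("pics/c3.png",cv2.resize(s[160:230,150:250],None,fx=8,fy=8,interpolation=cv2.INTER_CUBIC))
E
```

```text
(no output)
```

View pics/c1.png

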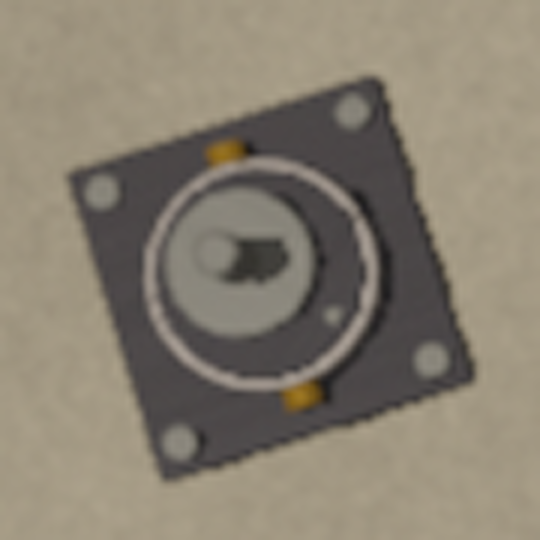

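View pics/c2.png

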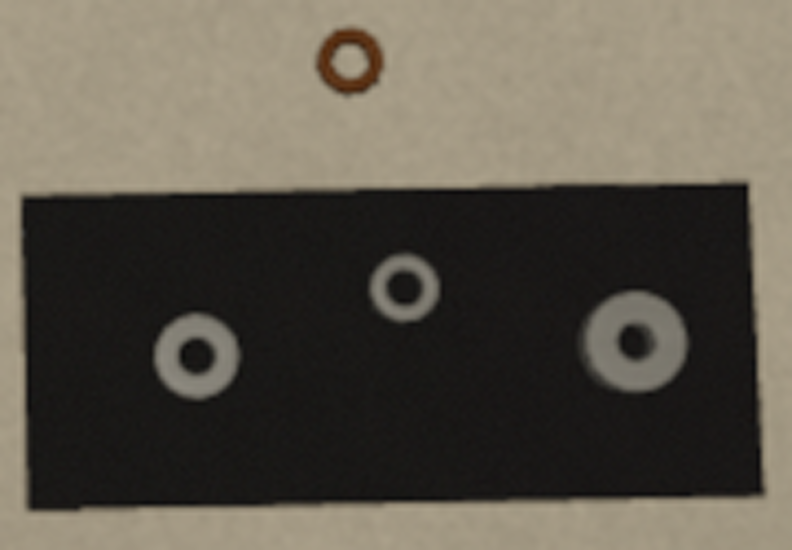

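View pics/c3.png

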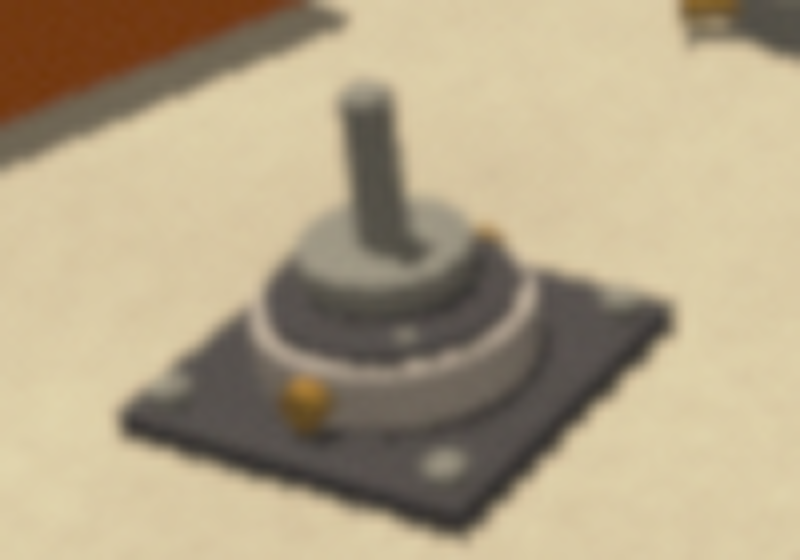

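```bash
python3 - <<'E'
from plant import *
from h import *
T=camera_params("top");S=camera_params("side")
f=lambda c,s,x0,y0:((c[0]+.5)/s-.5+x0,(c[1]+.5)/s-.5+y0)
for n,c,z in[("spindle",(218,255),96),("seat",(239,262),46),("hous",(262,273),30),("dot",(333,315),34),("p1",(226,150),20),("p2",(302,396),20)]:
    print(n,back(T,f(c,6,140,155),z).round(1))
for c in[(376,78),(70,175),(166,480),(474,378)]: print("pl",back(T,f(c,6,140,155),10).round(1))
for n,c,z in[("med",(197,356),16),("small",(405,288),13),("large",(635,342),19)]:
    print(n,back(T,f(c,4.4,250,110),z).round(1))
for n,c,z in[("spindle",(366,96),96),("seat",(387,255),46)]:
    print("side",n,back(S,f(c,8,150,160),z).round(1))
for n,uv,z in[("med",(282.5,242.5),16),("small",(335,259),13),("large",(382,296),19)]: print("side",n,back(S,uv,z).round(1))
for n,uv,z in[("gauge",(152,88),28),("hw",(245,86),32),("grease",(376,88),60)]: print(n,back(T,uv,z).round(1))
E
python3 - <<'E'
import cv2
s=cv2.imread("pics/side0.png")
cv2.imwrite("pics/c4.png",cv2.resize(s[220:320,260:410],None,fx=5,fy=5,interpolation=cv2.INTER_CUBIC))
E
```

```text
spindle [500.4 169.8  96. ]
seat [501.3 170.8  46. ]
hous [498.4 165.   30. ]
dot [483.4 138.7  34. ]
p1 [543.8 180.6  20. ]
p2 [454.6 151.2  20. ]
pl [571.9 127.5  10. ]
pl [535.2 239.4  10. ]
pl [423.9 201.5  10. ]
pl [461.8  89.8  10. ]
med [522.1 -75.7  16. ]
small [ 557.2 -179.9   13. ]
large [ 530.4 -292.5   19. ]
side spindle [498.9 165.7  96. ]
side seat [496.4 161.9  46. ]
side med [519.8 -80.1  16. ]
side small [ 554.  -182.7   13. ]
side large [ 526.4 -294.9   19. ]
gauge [745.6 239.4  28. ]
hw [750.3  34.2  32. ]
grease [ 739.  -245.5   60. ]
```

View pics/c4.png

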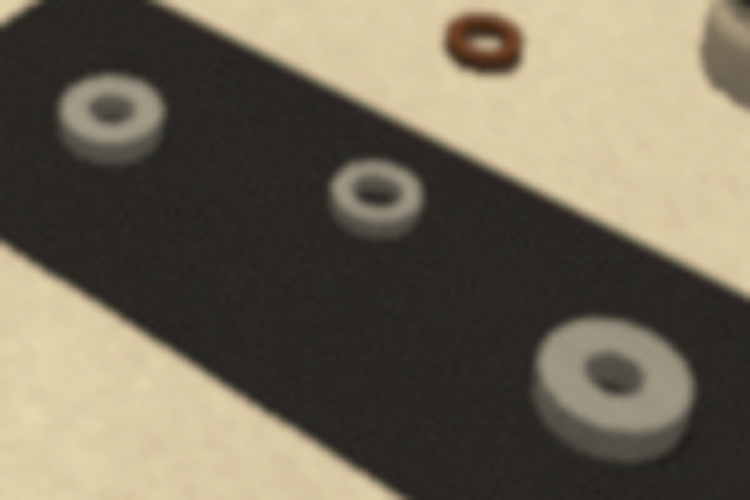

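```bash
python3 - <<'E'
from plant import *
from h import *
from scipy.spatial.transform import Rotation as Ro
o=get_obs();W=camera_params("wrist")
q=o["tcp_rot"];Rt=Ro.from_quat([q[1],q[2],q[3],q[0]]).as_matrix();p=o["tcp_pos"]
R,_=cv2.Rodrigues(W["rvec"]);c=-R.T@W["tvec"]
print("cam in tool",(Rt.T@(c-p)).round(1)); print("cam axes in tool\n",(R@Rt).round(3))
for d in(0,30,60,100,200): print(d,proj(W,p+Rt@[0,0,d]).round(1))
print(Rt.round(3),o["joint_pos"].round(3),o["time_s"])
E
```

```text
cam in tool [  71.2    0.7 -142.5]
cam axes in tool
 [[-0.001  1.    -0.001]
 [-0.959 -0.001 -0.282]
 [-0.282  0.001  0.959]]
0 [[254.1 238.3]]
30 [[254.2 218.4]]
60 [[254.4 203.8]]
100 [[254.5 189.5]]
200 [[254.7 167.6]]
[[-0.946  0.324 -0.001]
 [ 0.324  0.946 -0.001]
 [ 0.    -0.001 -1.   ]] [ 1.095  0.343  1.525 -0.     1.275 -0.146] 0.15
```

Call:
{"fn": "drive_tool", "kwargs": {"steps": [{"x": -0.7,"y": -1,"wz": -0.8},{"x": -0.7,"y": -1,"wz": -0.8},{"x": -1,"y": -1,"wz": -0.8},{"x": -1,"y": -1,"wz": -0.9},{"x": -1,"y": -1}], "grip": 1}}

```text
$.steps[0]: bad value
```

Call:
{"fn": "drive_tool", "kwargs": {"steps": [{"x": -1,"y": -1},{"x": -1,"y": -1},{"x": -1,"y": -1},{"x": -1,"y": -1},{"x": -1,"y": -1}]}}

```text
$.steps[0]: bad value
```

Call:
{"fn": "drive_tool", "kwargs": {"steps": [{"x": -0.7,"y": -1.0,"z": 0.0,"wx": 0.0,"wy": 0.0,"wz": -0.8},{"x": -0.7,"y": -1.0,"z": 0.0,"wx": 0.0,"wy": 0.0,"wz": -0.8},{"x": -1.0,"y": -1.0,"z": 0.0,"wx": 0.0,"wy": 0.0,"wz": -0.8},{"x": -1.0,"y": -1.0,"z": 0.0,"wx": 0.0,"wy": 0.0,"wz": -0.9},{"x": -1.0,"y": -1.0,"z": 0.0,"wx": 0.0,"wy": 0.0,"wz": 0.0}], "grip": 1.0}}

```text
time_s: 0.78
tcp_pos: [240.1, 384.8, 231.2]
tcp_rot: [-0.0, -0.001, 1.0, -0.0]
wrist_force: [0.0, 0.9, -0.2]
finger_gap: 85.3
```

Call:
{"fn": "drive_tool", "kwargs": {"steps": [{"x": -1.0,"y": -1.0,"z": 0.0,"wx": 0.0,"wy": 0.0,"wz": 0.0},{"x": -1.0,"y": -1.0,"z": 0.0,"wx": 0.0,"wy": 0.0,"wz": 0.0},{"x": -1.0,"y": -1.0,"z": 0.0,"wx": 0.0,"wy": 0.0,"wz": 0.0},{"x": -1.0,"y": -1.0,"z": 0.0,"wx": 0.0,"wy": 0.0,"wz": 0.0},{"x": -1.0,"y": -1.0,"z": 0.0,"wx": 0.0,"wy": 0.0,"wz": 0.0}]}}

```text
time_s: 1.4
tcp_pos: [340.4, 284.9, 231.1]
tcp_rot: [-0.0, -0.0, 1.0, -0.0]
wrist_force: [-0.2, 1.1, -0.9]
finger_gap: 85.3
```

Call:
{"fn": "drive_tool", "kwargs": {"steps": [{"x": -1.0,"y": -1.0,"z": 1.0,"wx": 0.0,"wy": 0.0,"wz": 0.0},{"x": -1.0,"y": -1.0,"z": 1.0,"wx": 0.0,"wy": 0.0,"wz": 0.0},{"x": -1.0,"y": -1.0,"z": 1.0,"wx": 0.0,"wy": 0.0,"wz": 0.0},{"x": -1.0,"y": -1.0,"z": 1.0,"wx": 0.0,"wy": 0.0,"wz": 0.0},{"x": -1.0,"y": -1.0,"z": 0.8,"wx": 0.0,"wy": 0.0,"wz": 0.0}]}}

```text
time_s: 2.02
tcp_pos: [440.2, 184.9, 134.3]
tcp_rot: [-0.0, -0.0, 1.0, -0.0]
wrist_force: [0.1, 0.7, -0.1]
finger_gap: 85.6
```

Call:
{"fn": "drive_tool", "kwargs": {"steps": [{"x": -1.0,"y": -0.3,"z": 0.0,"wx": 0.0,"wy": 0.0,"wz": 0.0},{"x": -1.0,"y": -0.3,"z": 0.0,"wx": 0.0,"wy": 0.0,"wz": 0.0},{"x": -1.0,"y": -0.2,"z": -0.1,"wx": 0.0,"wy": 0.0,"wz": 0.0},{"x": 0.0,"y": 0.0,"z": 0.0,"wx": 0.0,"wy": 0.0,"wz": 0.0}]}}

```text
time_s: 2.52
tcp_pos: [500.7, 169.4, 137.0]
tcp_rot: [0.0, 0.0, 1.0, 0.0]
wrist_force: [-0.7, 0.1, 0.0]
finger_gap: 85.2
```

```bash
cat >> h.py <<'E'
def snap(name,tag,box=None,s=4):
    from plant import get_obs,get_image,camera_params
    o=get_obs();c=camera_params(name);im=get_image(name)[:,:,::-1].copy()
    cv2.imwrite(f"pics/{tag}.png",im); np.save(f"pics/{tag}.npy",{"o":o,"c":c},allow_pickle=True)
    print(tag,o["time_s"],o["tcp_pos"].round(2),o["wrist_force"].round(2),o["finger_gap"])
    if box: cv2.imwrite(f"pics/{tag}c.png",cv2.resize(im[box[1]:box[3],box[0]:box[2]],None,fx=s,fy=s,interpolation=cv2.INTER_CUBIC))
    return o,c,im
def ld(tag): return np.load(f"pics/{tag}.npy",allow_pickle=True).item()
def pz(cam,c,s,x0,y0,z): return back(cam,((c[0]+.5)/s-.5+x0,(c[1]+.5)/s-.5+y0),z)
E
python3 -c "
from h import *
snap('wrist','w1',(180,140,330,260),5)"
```

```text
w1 2.525 [500.68 169.36 137.02] [-0.74  0.15  0.02] 85.18494172843158
```

View pics/w1c.png

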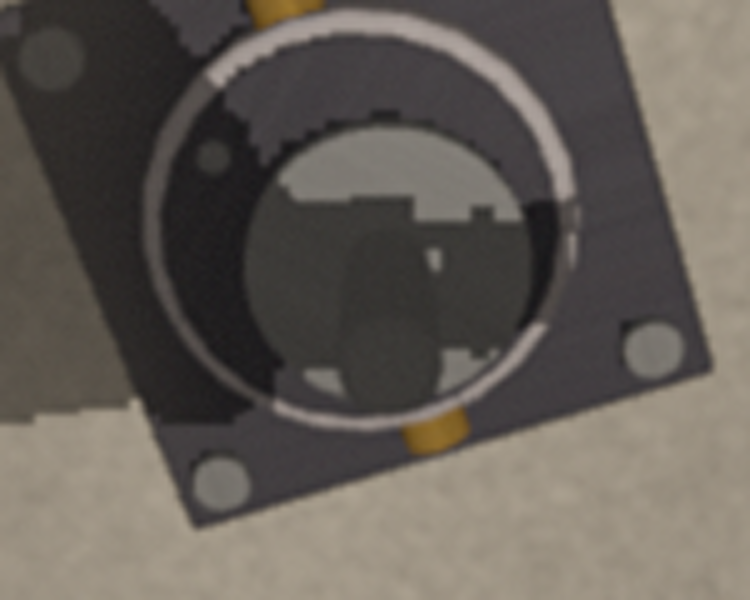

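View pics/w1.png

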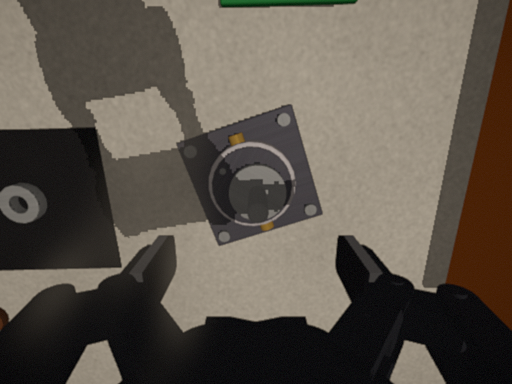

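```bash
python3 - <<'E'
from h import *
im=cv2.imread("pics/w1.png")[180:230,230:290].astype(float)
im=np.clip((im-35)*4,0,255).astype(np.uint8)
cv2.imwrite("pics/w1e.png",cv2.resize(im,None,fx=12,fy=12,interpolation=cv2.INTER_CUBIC))
E
```

```text
(no output)
```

View pics/w1e.png

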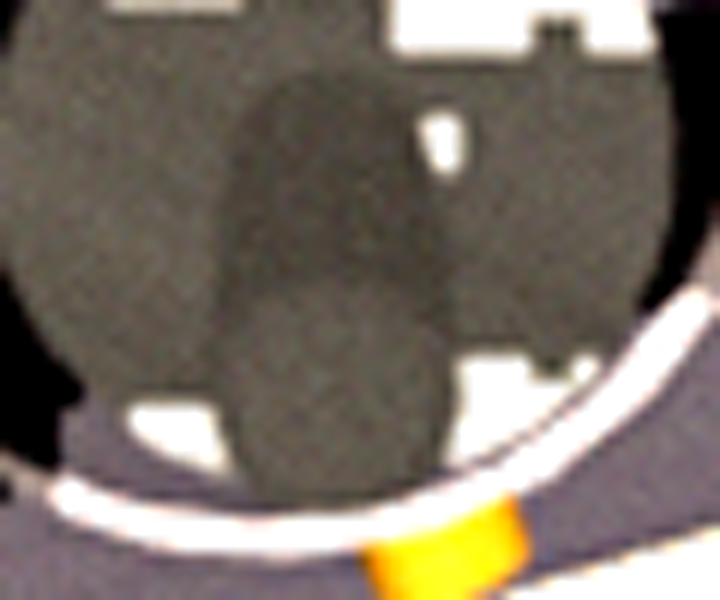

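```bash
python3 - <<'E'
from h import *
d=ld("w1");c=d["c"]
print("spindle",pz(c,(338,395),12,230,180,95))
a=np.linspace(0,2*np.pi,60)
im=cv2.imread("pics/w1.png")[180:230,230:290].astype(float)
im=np.clip((im-35)*4,0,255).astype(np.uint8)
im=cv2.resize(im,None,fx=12,fy=12,interpolation=cv2.INTER_CUBIC)
P=pz(c,(338,395),12,230,180,95)
def dr(x,y,z,r,col):
    q=proj(c,[[x+r*np.cos(t),y+r*np.sin(t),z] for t in a]); q=((q-[230,180]+.5)*12-.5).astype(int)
    cv2.polylines(im,[q.reshape(-1,1,2)],True,col)
dr(P[0],P[1],94.5,8,(0,0,255)); dr(P[0],P[1],96,6.5,(0,255,0));dr(P[0],P[1],46,26,(255,0,0));dr(P[0],P[1],46,8,(255,0,255))
cv2.imwrite("pics/w1f.png",im)
# housing in crop c: rim ring outer x142..580, y10..432 (s5)
for uv in [(361,10),(361,432),(142,222),(580,222)]: print(pz(c,uv,5,180,140,30).round(1))
for n,uv,z in [("seat",(388,262),46),("dot",(212,157),34)]:print(n,pz(c,uv,5,180,140,z).round(1))
E
```

```text
spindle [501.30672441 171.65803804  95.        ]
[457.5 166.8  30. ]
[541.  166.4  30. ]
[497.5 124.8  30. ]
[497.6 208.4  30. ]
seat [500.7 171.6  46. ]
dot [483.9 139.1  34. ]
```

View pics/w1f.png

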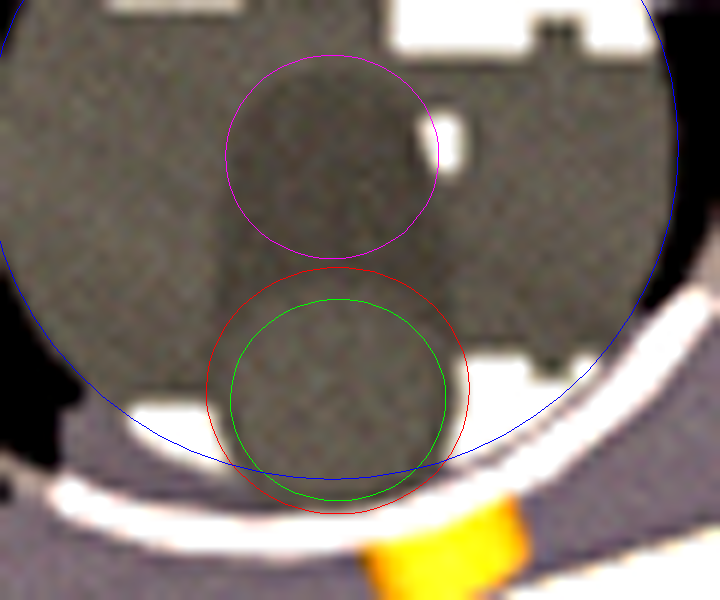

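Call:
{"fn": "drive_tool", "kwargs": {"steps": [{"x": 0.0,"y": -1.0,"z": 0.0,"wx": 0.0,"wy": 0.0,"wz": 0.0},{"x": 0.0,"y": -1.0,"z": 0.0,"wx": 0.0,"wy": 0.0,"wz": 0.0},{"x": 0.0,"y": -1.0,"z": 0.0,"wx": 0.0,"wy": 0.0,"wz": 0.0},{"x": 0.0,"y": -1.0,"z": 0.0,"wx": 0.0,"wy": 0.0,"wz": 0.0},{"x": 0.0,"y": -1.0,"z": 0.0,"wx": 0.0,"wy": 0.0,"wz": 0.0}]}}

```text
time_s: 3.2
tcp_pos: [498.6, 69.6, 137.2]
tcp_rot: [-0.001, -0.0, 1.0, 0.0]
wrist_force: [0.1, 0.3, 0.4]
finger_gap: 85.5
```

Call:
{"fn": "drive_tool", "kwargs": {"steps": [{"x": -0.2,"y": -1.0,"z": 0.0,"wx": 0.0,"wy": 0.0,"wz": 0.0},{"x": -0.2,"y": -1.0,"z": 0.5,"wx": 0.0,"wy": 0.0,"wz": 0.0},{"x": -0.2,"y": -1.0,"z": 1.0,"wx": 0.0,"wy": 0.0,"wz": 0.0},{"x": -0.2,"y": -1.0,"z": 1.0,"wx": 0.0,"wy": 0.0,"wz": 0.0},{"x": -0.2,"y": -1.0,"z": 1.0,"wx": 0.0,"wy": 0.0,"wz": 0.0}]}}

```text
time_s: 3.82
tcp_pos: [519.0, -30.2, 66.7]
tcp_rot: [-0.0, -0.0, 1.0, 0.0]
wrist_force: [-0.3, -0.9, -0.2]
finger_gap: 85.3
```

Call:
{"fn": "drive_tool", "kwargs": {"steps": [{"x": 0.0,"y": -1.0,"z": 0.5,"wx": 0.0,"wy": 0.0,"wz": 0.0},{"x": 0.0,"y": -1.0,"z": 0.0,"wx": 0.0,"wy": 0.0,"wz": 0.0},{"x": 0.0,"y": -0.2,"z": 0.0,"wx": 0.0,"wy": 0.0,"wz": 0.0},{"x": 0.0,"y": 0.0,"z": 0.0,"wx": 0.0,"wy": 0.0,"wz": 0.0}]}}

```text
time_s: 4.32
tcp_pos: [520.1, -74.2, 57.9]
tcp_rot: [0.0, 0.0, 1.0, 0.0]
wrist_force: [-0.3, -0.0, 0.6]
finger_gap: 85.3
```

```bash
python3 -c "
from h import *
snap('wrist','w2',(190,150,330,270),5)"
```

```text
w2 4.325 [520.08 -74.23  57.9 ] [-0.34 -0.02  0.6 ] 85.31723207231781
```

View pics/w2c.png

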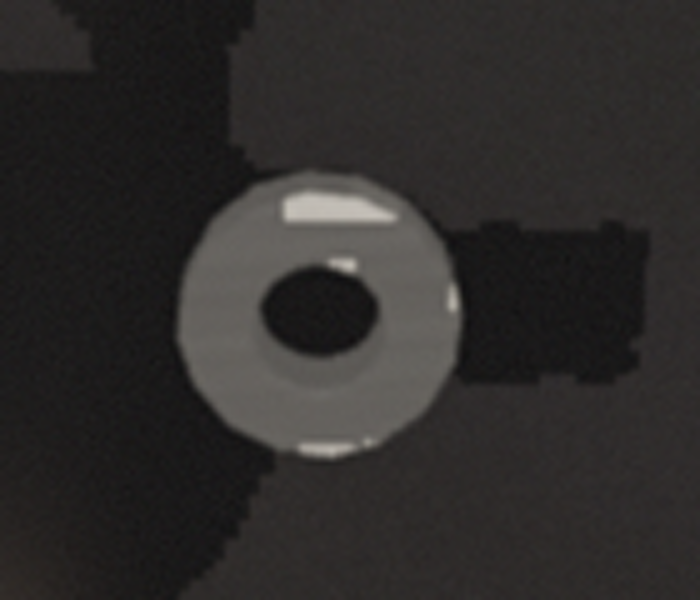

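```bash
cat >> h.py <<'E'
def fitring(tag,r,h,x,y,z0=3,th=70,half=40):
    c=ld(tag)["c"]; g=cv2.imread(f"pics/{tag}.png",0)
    a=np.linspace(0,2*np.pi,73)
    for it in range(6):
        q=proj(c,[[x+r*np.cos(t),y+r*np.sin(t),z] for t in a for z in(z0,z0+h)]).astype(np.float32)
        hull=cv2.convexHull(q); M=cv2.moments(hull); mc=np.array([M["m10"],M["m01"]])/M["m00"]
        if it==0:
            m=np.zeros_like(g);u,v=mc.astype(int); m[v-half:v+half,u-half:u+half]=(g[v-half:v+half,u-half:u+half]>th)
            n,l,st,cen=cv2.connectedComponentsWithStats(m)
            k=1+np.argmax(st[1:,4]); cs=cv2.findContours((l==k).astype(np.uint8),cv2.RETR_EXTERNAL,cv2.CHAIN_APPROX_NONE)[0]
            H=cv2.convexHull(max(cs,key=cv2.contourArea)); mm=np.zeros_like(g); cv2.fillConvexPoly(mm,H,1); m2=cv2.moments(mm,True); t=np.array([m2["m10"],m2["m01"]])/m2["m00"]; area=m2["m00"]
        e=t-mc; z=z0+h/2
        A=back(c,mc,z);B=back(c,t,z); x+=B[0]-A[0];y+=B[1]-A[1]
    print(tag,"fit",round(x,2),round(y,2),"area",area,M["m00"]); return x,y
E
python3 -c "
from h import *
fitring('w2',21,13,522,-76)"
```

```text
w2 fit 523.04 -74.98 area 2544.0 2651.188366263872
```

Call:
{"fn": "drive_tool", "kwargs": {"steps": [{"x": -0.4,"y": -1.0,"z": 0.0,"wx": 0.0,"wy": 0.0,"wz": 0.0},{"x": -0.4,"y": -1.0,"z": 0.0,"wx": 0.0,"wy": 0.0,"wz": 0.0},{"x": -0.4,"y": -1.0,"z": 0.0,"wx": 0.0,"wy": 0.0,"wz": 0.0},{"x": -0.4,"y": -1.0,"z": 0.0,"wx": 0.0,"wy": 0.0,"wz": 0.0},{"x": -0.3,"y": -1.0,"z": 0.2,"wx": 0.0,"wy": 0.0,"wz": 0.0}]}}

```text
time_s: 5.0
tcp_pos: [558.7, -176.2, 53.2]
tcp_rot: [0.0, 0.0, 1.0, -0.0]
wrist_force: [-0.0, -0.1, -0.5]
finger_gap: 85.4
```

Call:
{"fn": "drive_tool", "kwargs": {"steps": [{"x": 0.0,"y": -0.2,"z": 0.0,"wx": 0.0,"wy": 0.0,"wz": 0.0},{"x": 0.0,"y": 0.0,"z": 0.0,"wx": 0.0,"wy": 0.0,"wz": 0.0}]}}

```text
time_s: 5.25
tcp_pos: [557.5, -178.4, 52.9]
tcp_rot: [-0.0, 0.0, 1.0, 0.0]
wrist_force: [-0.4, 0.6, -0.2]
finger_gap: 85.2
```

```bash
python3 -c "
from h import *
snap('wrist','w3',(190,150,330,270),5)
fitring('w3',17,10,558,-179)"
```

```text
w3 5.25 [ 557.54 -178.39   52.94] [-0.38  0.56 -0.17] 85.19229432851564
w3 fit 558.07 -179.35 area 1675.0 1791.0553416247712
```

Call:
{"fn": "drive_tool", "kwargs": {"steps": [{"x": 0.2,"y": -1.0,"z": -0.1,"wx": 0.0,"wy": 0.0,"wz": 0.0},{"x": 0.3,"y": -1.0,"z": -0.1,"wx": 0.0,"wy": 0.0,"wz": 0.0},{"x": 0.3,"y": -1.0,"z": 0.0,"wx": 0.0,"wy": 0.0,"wz": 0.0},{"x": 0.3,"y": -1.0,"z": 0.0,"wx": 0.0,"wy": 0.0,"wz": 0.0},{"x": 0.3,"y": -1.0,"z": 0.0,"wx": 0.0,"wy": 0.0,"wz": 0.0}]}}

```text
time_s: 5.92
tcp_pos: [529.3, -279.9, 57.2]
tcp_rot: [-0.0, 0.0, 1.0, 0.0]
wrist_force: [-0.5, 1.0, -0.3]
finger_gap: 85.6
```

Call:
{"fn": "drive_tool", "kwargs": {"steps": [{"x": 0.0,"y": -0.6,"z": -0.1,"wx": 0.0,"wy": 0.0,"wz": 0.0},{"x": 0.0,"y": 0.0,"z": 0.0,"wx": 0.0,"wy": 0.0,"wz": 0.0}]}}

```text
time_s: 6.18
tcp_pos: [530.1, -291.4, 59.4]
tcp_rot: [0.0, 0.001, 1.0, -0.0]
wrist_force: [0.1, -0.0, 0.4]
finger_gap: 85.7
```

```bash
python3 -c "
from h import *
snap('wrist','w4',(190,150,330,270),5)
fitring('w4',25,16,531,-291)"
```

```text
w4 6.175 [ 530.11 -291.36   59.41] [ 0.09 -0.    0.39] 85.734181510126
w4 fit 531.46 -292.64 area 3690.0 3798.8501760595245
```

View pics/w4c.png

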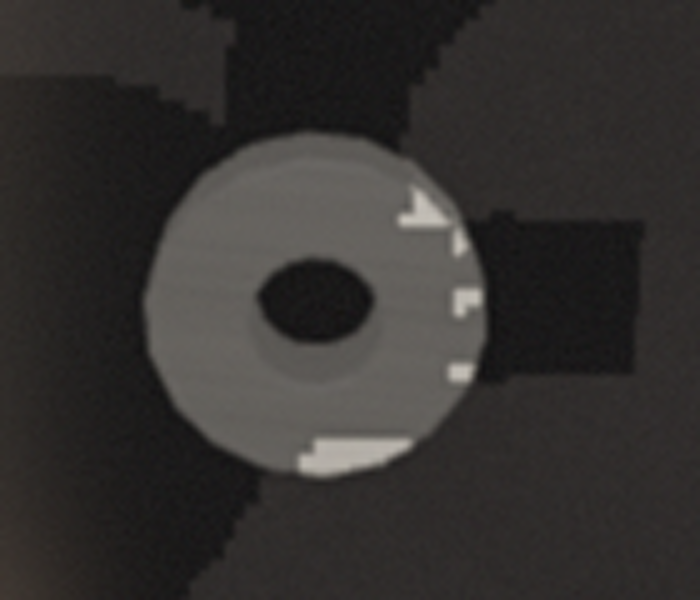

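View pics/w3c.png

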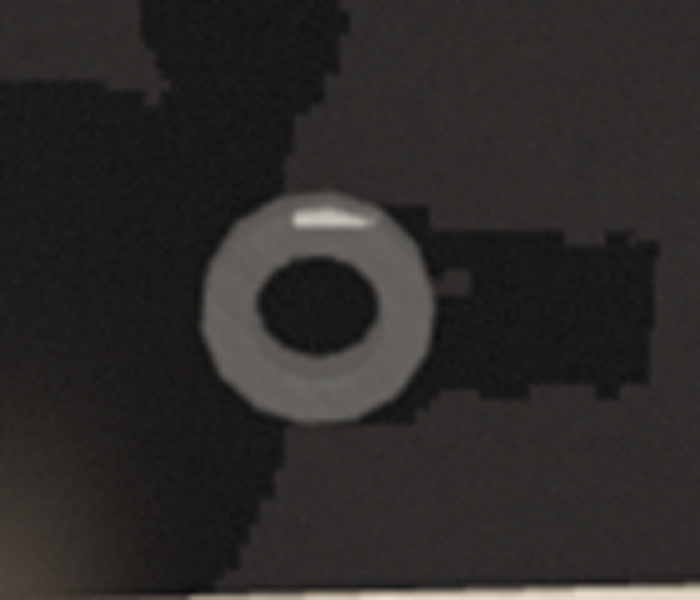

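Call:
{"fn": "drive_tool", "kwargs": {"steps": [{"x": -0.07,"y": -0.06,"z": 0.7,"wx": 0.0,"wy": 0.0,"wz": 0.0},{"x": 0.0,"y": 0.0,"z": 1.0,"wx": 0.0,"wy": 0.0,"wz": 0.0},{"x": 0.0,"y": 0.0,"z": 0.7,"wx": 0.0,"wy": 0.0,"wz": 0.0},{"x": 0.0,"y": 0.0,"z": 0.25,"wx": 0.0,"wy": 0.0,"wz": 0.0},{"x": 0.0,"y": 0.0,"z": 0.0,"wx": 0.0,"wy": 0.0,"wz": 0.0}]}}

```text
time_s: 6.85
tcp_pos: [531.4, -291.2, 6.0]
tcp_rot: [-0.0, -0.0, 1.0, 0.0]
wrist_force: [-0.5, -0.2, 1.3]
finger_gap: 85.6
```

Call:
{"fn": "drive_tool", "kwargs": {"steps": [{"x": 0.0,"y": 0.0,"z": 0.0,"wx": 0.0,"wy": 0.0,"wz": 0.0},{"x": 0.0,"y": 0.0,"z": 0.0,"wx": 0.0,"wy": 0.0,"wz": 0.0},{"x": 0.0,"y": 0.0,"z": 0.0,"wx": 0.0,"wy": 0.0,"wz": 0.0},{"x": 0.0,"y": 0.0,"z": 0.0,"wx": 0.0,"wy": 0.0,"wz": 0.0},{"x": 0.0,"y": 0.0,"z": 0.0,"wx": 0.0,"wy": 0.0,"wz": 0.0}], "grip": -1.0}}

```text
time_s: 7.48
tcp_pos: [531.9, -292.0, 7.7]
tcp_rot: [0.001, -0.0, 1.0, -0.001]
wrist_force: [-1.9, 1.1, 6.9]
finger_gap: 47.0
```

```bash
python3 -c "
from h import *
snap('wrist','w5',(160,170,360,320),4)
snap('side','s5',(330,230,460,330),6)"
```

```text
w5 7.475 [ 531.9  -291.98    7.68] [-1.94  1.12  6.88] 47.032204277588804
s5 7.525 [ 531.88 -291.97    7.71] [-1.    0.56  6.52] 46.614038242858605
```

View pics/w5c.png

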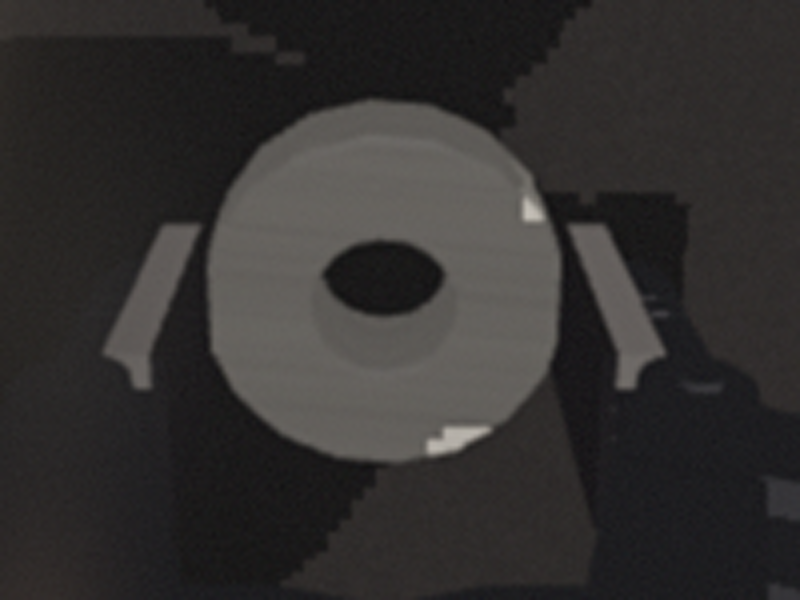

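View pics/s5c.png

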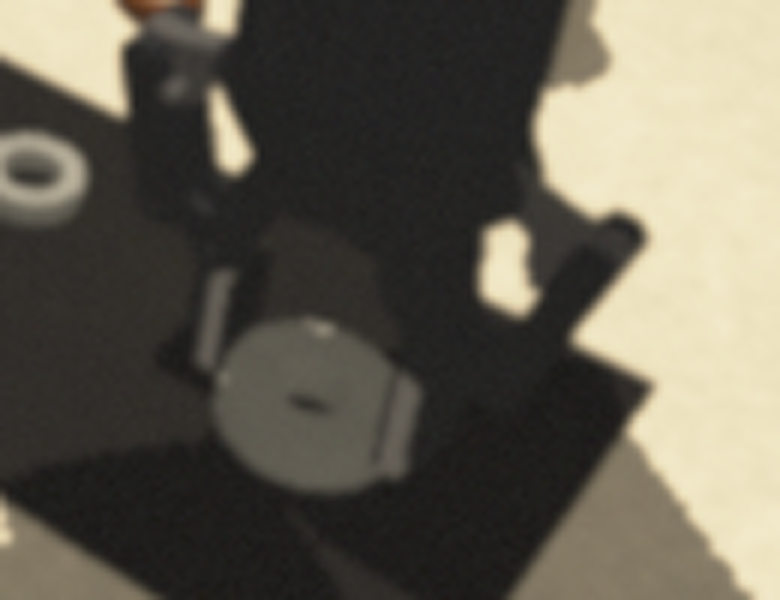

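Call:
{"fn": "drive_tool", "kwargs": {"steps": [{"x": 0.0,"y": 0.0,"z": -0.15,"wx": 0.0,"wy": 0.0,"wz": 0.0},{"x": 0.0,"y": 0.0,"z": 0.0,"wx": 0.0,"wy": 0.0,"wz": 0.0},{"x": 0.0,"y": 0.0,"z": 0.0,"wx": 0.0,"wy": 0.0,"wz": 0.0}]}}

```text
time_s: 7.95
tcp_pos: [531.3, -291.4, 9.1]
tcp_rot: [-0.0, -0.0, 1.0, 0.0]
wrist_force: [0.7, -0.0, -1.3]
finger_gap: 46.7
```

```bash
python3 -c "
from h import *
snap('wrist','w6',(160,170,360,320),4)"
```

```text
w6 7.95 [ 531.26 -291.38    9.06] [ 0.71 -0.03 -1.33] 46.743340738083006
```

View pics/w6c.png

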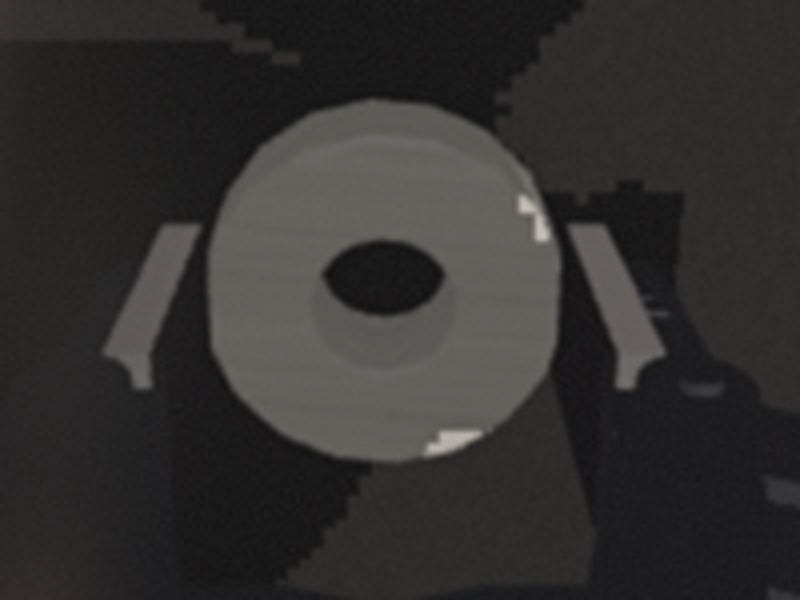

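Call:
{"fn": "drive_tool", "kwargs": {"steps": [{"x": 0.0,"y": 0.0,"z": -0.5,"wx": 0.0,"wy": 0.0,"wz": 0.0},{"x": 0.0,"y": 0.0,"z": -1.0,"wx": 0.0,"wy": 0.0,"wz": 0.0},{"x": 0.0,"y": 0.5,"z": -1.0,"wx": 0.0,"wy": 0.0,"wz": 0.0},{"x": 0.1,"y": 1.0,"z": -1.0,"wx": 0.0,"wy": 0.0,"wz": 0.0},{"x": 0.1,"y": 1.0,"z": -1.0,"wx": 0.0,"wy": 0.0,"wz": 0.0}]}}

```text
time_s: 8.62
tcp_pos: [527.3, -240.4, 100.8]
tcp_rot: [0.0, -0.0, 1.0, -0.0]
wrist_force: [0.4, -0.8, -2.4]
finger_gap: 46.5
```

Call:
{"fn": "drive_tool", "kwargs": {"steps": [{"x": 0.1,"y": 1.0,"z": -1.0,"wx": 0.0,"wy": 0.0,"wz": 0.0},{"x": 0.1,"y": 1.0,"z": -0.6,"wx": 0.0,"wy": 0.0,"wz": 0.0},{"x": 0.1,"y": 1.0,"z": 0.0,"wx": 0.0,"wy": 0.0,"wz": 0.0},{"x": 0.1,"y": 1.0,"z": 0.0,"wx": 0.0,"wy": 0.0,"wz": 0.0},{"x": 0.1,"y": 1.0,"z": 0.0,"wx": 0.0,"wy": 0.0,"wz": 0.0}]}}

```text
time_s: 9.25
tcp_pos: [516.8, -140.0, 130.5]
tcp_rot: [-0.001, -0.0, 1.0, 0.0]
wrist_force: [-0.1, 0.0, -2.4]
finger_gap: 46.8
```

Call:
{"fn": "drive_tool", "kwargs": {"steps": [{"x": 0.1,"y": 1.0,"z": 0.0,"wx": 0.0,"wy": 0.0,"wz": 0.0},{"x": 0.1,"y": 1.0,"z": 0.0,"wx": 0.0,"wy": 0.0,"wz": 0.0},{"x": 0.1,"y": 1.0,"z": 0.0,"wx": 0.0,"wy": 0.0,"wz": 0.0},{"x": 0.1,"y": 1.0,"z": 0.0,"wx": 0.0,"wy": 0.0,"wz": 0.0},{"x": 0.1,"y": 1.0,"z": 0.0,"wx": 0.0,"wy": 0.0,"wz": 0.0}]}}

```text
time_s: 9.88
tcp_pos: [507.2, -40.2, 131.3]
tcp_rot: [0.0, -0.0, 1.0, 0.0]
wrist_force: [0.4, 0.0, -1.3]
finger_gap: 47.1
```

Call:
{"fn": "drive_tool", "kwargs": {"steps": [{"x": 0.1,"y": 1.0,"z": 0.0,"wx": 0.0,"wy": 0.0,"wz": 0.0},{"x": 0.1,"y": 1.0,"z": 0.0,"wx": 0.0,"wy": 0.0,"wz": 0.0},{"x": 0.1,"y": 1.0,"z": 0.0,"wx": 0.0,"wy": 0.0,"wz": 0.0},{"x": 0.0,"y": 1.0,"z": 0.0,"wx": 0.0,"wy": 0.0,"wz": 0.0},{"x": 0.0,"y": 1.0,"z": 0.0,"wx": 0.0,"wy": 0.0,"wz": 0.0}]}}

```text
time_s: 10.5
tcp_pos: [501.1, 59.8, 131.3]
tcp_rot: [0.0, -0.0, 1.0, 0.0]
wrist_force: [0.4, 0.3, -2.4]
finger_gap: 46.8
```

Call:
{"fn": "drive_tool", "kwargs": {"steps": [{"x": 0.0,"y": 1.0,"z": 0.0,"wx": 0.0,"wy": 0.0,"wz": 0.0},{"x": 0.0,"y": 1.0,"z": 0.0,"wx": 0.0,"wy": 0.0,"wz": 0.0},{"x": 0.0,"y": 1.0,"z": 0.0,"wx": 0.0,"wy": 0.0,"wz": 0.0},{"x": 0.0,"y": 1.0,"z": 0.0,"wx": 0.0,"wy": 0.0,"wz": 0.0},{"x": 0.0,"y": 1.0,"z": 0.5,"wx": 0.0,"wy": 0.0,"wz": 0.0}]}}

```text
time_s: 11.12
tcp_pos: [501.6, 159.9, 121.9]
tcp_rot: [0.001, -0.0, 1.0, 0.0]
wrist_force: [-0.2, 0.5, -0.7]
finger_gap: 46.3
```

Call:
{"fn": "drive_tool", "kwargs": {"steps": [{"x": 0.0,"y": 0.6,"z": 0.3,"wx": 0.0,"wy": 0.0,"wz": 0.0},{"x": 0.0,"y": 0.0,"z": 0.0,"wx": 0.0,"wy": 0.0,"wz": 0.0},{"x": 0.0,"y": 0.0,"z": 0.0,"wx": 0.0,"wy": 0.0,"wz": 0.0}]}}

```text
time_s: 11.5
tcp_pos: [501.4, 170.2, 115.5]
tcp_rot: [0.0, -0.0, 1.0, -0.0]
wrist_force: [0.1, -1.1, -1.4]
finger_gap: 46.9
```

```bash
python3 -c "
from h import *
snap('wrist','w7',(160,170,360,320),4)
snap('top','t7',(150,160,220,230),8)
snap('side','s7',(150,150,250,220),8)"
```

```text
w7 11.5 [501.38 170.16 115.48] [ 0.12 -1.11 -1.36] 46.92747266341065
t7 11.55 [501.5  170.01 115.56] [ 1.17 -0.03 -2.13] 47.01969693498525
s7 11.6 [501.56 169.94 115.62] [-0.28 -0.37 -0.58] 46.73667506223939
```

View pics/w7c.png

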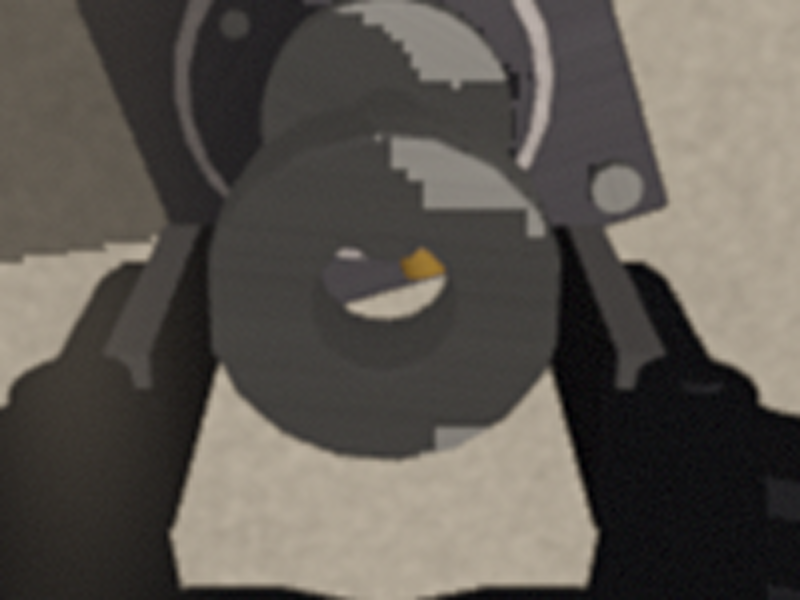

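View pics/s7c.png

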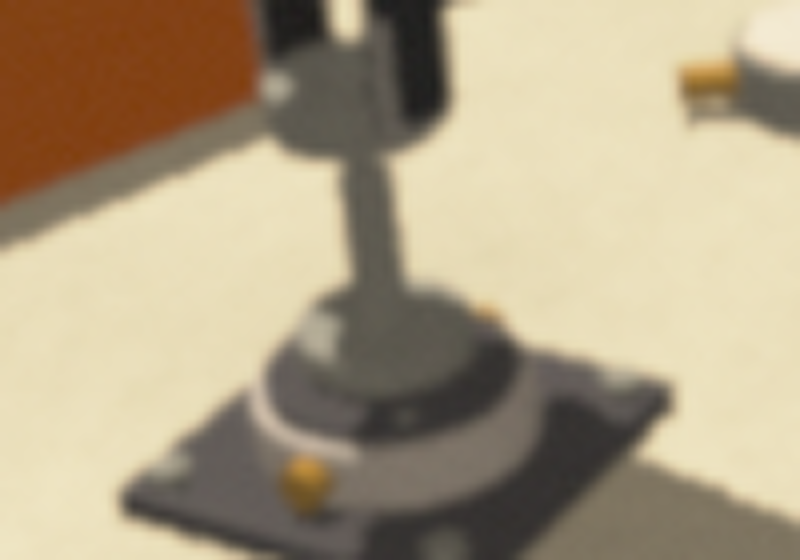

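```bash
python3 - <<'E'
from h import *
d=ld("w7");c=d["c"];p=d["o"]["tcp_pos"];zb=p[2]-4.7
im=cv2.imread("pics/w7.png")[170:320,160:360]
im=cv2.resize(im,None,fx=4,fy=4,interpolation=cv2.INTER_CUBIC)
a=np.linspace(0,2*np.pi,60)
def dr(x,y,z,r,col):
    q=proj(c,[[x+r*np.cos(t),y+r*np.sin(t),z] for t in a]); q=((q-[160,170]+.5)*4-.5).astype(int)
    cv2.polylines(im,[q.reshape(-1,1,2)],True,col)
X,Y=[],[]
P=pz(c,(384,458),4,160,170,zb+16); L=pz(c,(208,285),4,160,170,zb+16);R=pz(c,(560,285),4,160,170,zb+16)
print(P,L,R, "tcp",p)
x=P[0]-25;y=(L[1]+R[1])/2;print(x,y)
dr(x,y,zb+16,25,(0,0,255));dr(x,y,zb+16,9.5,(0,0,255));dr(x,y,zb,25,(0,255,0));dr(x,y,zb,9.5,(0,255,0))
dr(501.4,171.7,46,26,(255,0,0));dr(501.4,171.7,46,8,(255,0,255));dr(501.4,171.7,96,8,(255,0,255))
cv2.imwrite("pics/w7f.png",im)
E
```

```text
[524.38740714 170.87307539 126.7762295 ] [497.52337479 147.3766013  126.7762295 ] [497.56035651 194.39144655 126.7762295 ] tcp [501.37919293 170.16182545 115.4762295 ]
499.3874071417747 170.88402392633873
```

View pics/w7f.png

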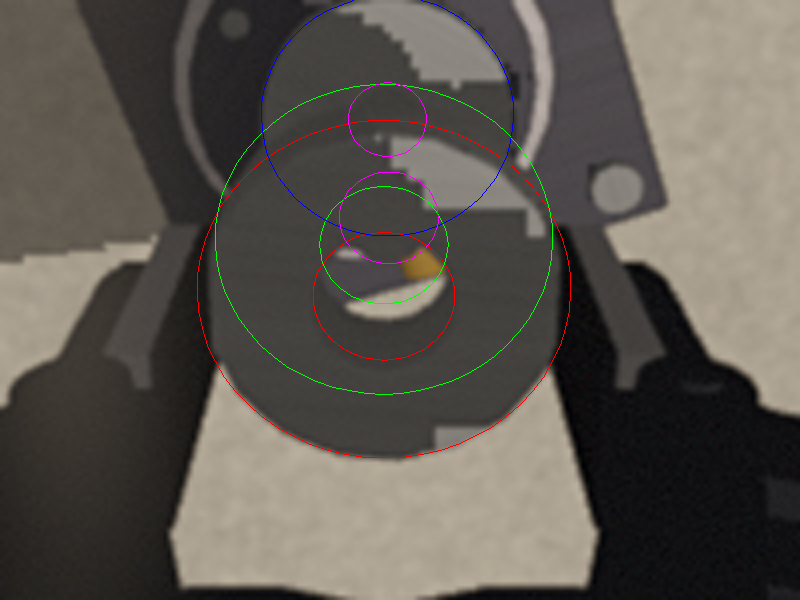

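View pics/t7c.png

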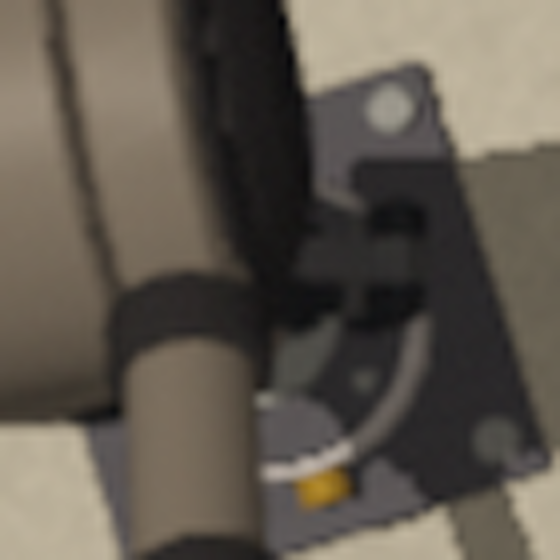

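```bash
python3 - <<'E'
from h import *
a=np.linspace(0,2*np.pi,60)
def ov(tag,x,y,zb,h,r,box,s,gain,off):
    c=ld(tag)["c"]
    im=cv2.imread(f"pics/{tag}.png")[box[1]:box[3],box[0]:box[2]].astype(float)
    im=np.clip((im-off)*gain,0,255).astype(np.uint8)
    im=cv2.resize(im,None,fx=s,fy=s,interpolation=cv2.INTER_CUBIC)
    for z,rr,col in[(zb+h,r,(0,0,255)),(zb+h,9.5,(0,0,255)),(zb,r,(0,255,0)),(zb,9.5,(0,255,0))]:
        q=proj(c,[[x+rr*np.cos(t),y+rr*np.sin(t),z] for t in a]); q=((q-box[:2]+.5)*s-.5).astype(int)
        cv2.polylines(im,[q.reshape(-1,1,2)],True,col)
    return im
A=ov("w4",531.46,-292.64,3,16,25,(215,165,295,250),5,2.5,25)
B=ov("w7",499.9,170.9,110.8,16,25,(200,190,312,290),3.57,4,25)
cv2.imwrite("pics/ovA.png",np.hstack([A[:357],B[:357]]))
p=ld("w4")["o"]["tcp_pos"];print(p, ld("w5")["o"]["tcp_pos"],ld("w6")["o"]["tcp_pos"])
E
```

```text
[ 530.10512124 -291.36432184   59.4104544 ] [ 531.90412873 -291.98345844    7.68355739] [ 531.26413888 -291.37956911    9.06239172]
```

View pics/ovA.png

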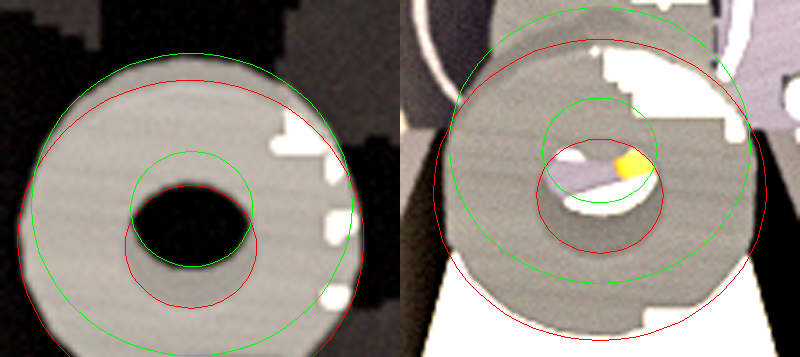

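```bash
python3 - <<'E'
from h import *
from scipy.spatial.transform import Rotation as Ro
for t in ["w1","w2","w4","w5","w6","w7"]:
    d=ld(t);o=d["o"];W=d["c"];q=o["tcp_rot"];Rt=Ro.from_quat([q[1],q[2],q[3],q[0]]).as_matrix()
    R,_=cv2.Rodrigues(W["rvec"]);c=-R.T@W["tvec"];print(t,c.round(1),(Rt.T@(c-o["tcp_pos"])).round(1),(R@Rt).round(3)[2])
E
```

```text
w1 [429.6 170.  279.5] [  71.     0.6 -142.5] [-0.282  0.001  0.959]
w2 [448.9 -73.6 200.3] [  71.     0.6 -142.5] [-0.282  0.001  0.959]
w4 [ 459.  -290.7  201.9] [  71.     0.6 -142.5] [-0.282  0.001  0.959]
w5 [ 460.6 -291.2  150. ] [  71.     0.6 -142.5] [-0.282  0.001  0.959]
w6 [ 460.3 -290.9  151.5] [  71.     0.6 -142.5] [-0.282  0.001  0.959]
w7 [430.3 170.8 257.9] [  71.     0.6 -142.5] [-0.282  0.001  0.959]
```

```bash
python3 - <<'E'
from h import *
im=cv2.imread("pics/w5.png")[190:292,205:305].astype(float)
im=np.clip((im-20)*2.3,0,255).astype(np.uint8)
im2=cv2.imread("pics/w7.png")[190:292,205:305].astype(float)
im2=np.clip((im2-40)*6,0,255).astype(np.uint8)
im=np.hstack([im,im2])
cv2.imwrite("pics/e5.png",cv2.resize(im,None,fx=4,fy=4,interpolation=cv2.INTER_CUBIC)[:,:800])
E
```

```text
(no output)
```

View pics/e5.png

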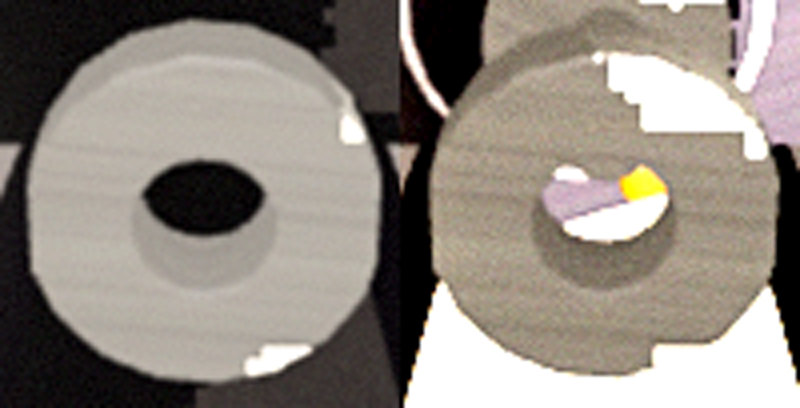

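Call:
{"fn": "drive_tool", "kwargs": {"steps": [{"x": 0.0,"y": 0.05,"z": 0.3,"wx": 0.0,"wy": 0.0,"wz": 0.0},{"x": 0.0,"y": 0.0,"z": 0.3,"wx": 0.0,"wy": 0.0,"wz": 0.0},{"x": 0.0,"y": 0.0,"z": 0.2,"wx": 0.0,"wy": 0.0,"wz": 0.0},{"x": 0.0,"y": 0.0,"z": 0.0,"wx": 0.0,"wy": 0.0,"wz": 0.0}]}}

```text
time_s: 12.15
tcp_pos: [501.0, 171.4, 98.8]
tcp_rot: [-0.0, -0.0, 1.0, -0.0]
wrist_force: [0.2, 0.3, -1.5]
finger_gap: 46.8
```

Call:
{"fn": "drive_tool", "kwargs": {"steps": [{"x": 0.0,"y": 0.0,"z": 0.15,"wx": 0.0,"wy": 0.0,"wz": 0.0},{"x": 0.0,"y": 0.0,"z": 0.15,"wx": 0.0,"wy": 0.0,"wz": 0.0},{"x": 0.0,"y": 0.0,"z": 0.0,"wx": 0.0,"wy": 0.0,"wz": 0.0}]}}

```text
time_s: 12.52
tcp_pos: [501.1, 171.5, 93.1]
tcp_rot: [-0.0, -0.0, 1.0, -0.0]
wrist_force: [0.7, -0.4, -1.7]
finger_gap: 46.7
```

```bash
python3 -c "
from h import *
snap('wrist','w8',(205,190,305,292),6)
snap('side','s8',(150,150,250,220),8)"
```

```text
w8 12.525 [501.15 171.48  93.06] [ 0.7  -0.41 -1.74] 46.67976294047471
s8 12.575 [501.23 171.49  93.2 ] [-0.36  0.16 -1.11] 46.53061028260347
```

View pics/w8c.png

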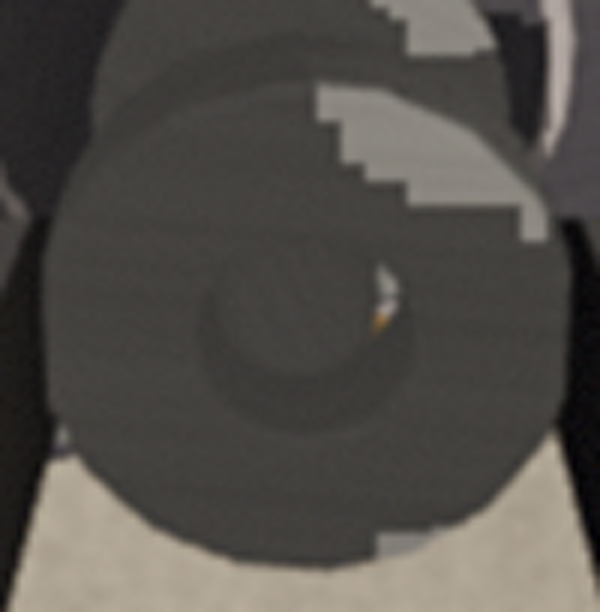

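View pics/s8c.png

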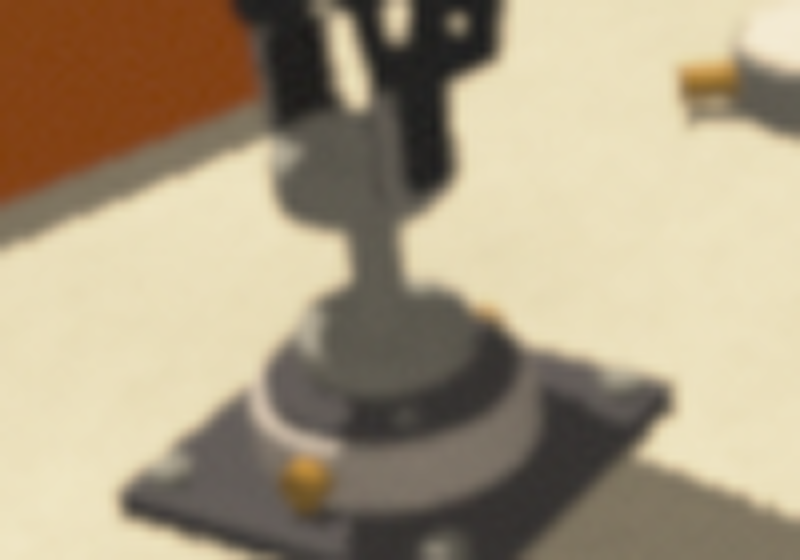

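Call:
{"fn": "drive_tool", "kwargs": {"steps": [{"x": 0.0,"y": -0.045,"z": 0.1,"wx": 0.0,"wy": 0.0,"wz": 0.0},{"x": 0.0,"y": 0.0,"z": 0.3,"wx": 0.0,"wy": 0.0,"wz": 0.0},{"x": 0.0,"y": 0.0,"z": 0.4,"wx": 0.0,"wy": 0.0,"wz": 0.0},{"x": 0.0,"y": 0.0,"z": 0.0,"wx": 0.0,"wy": 0.0,"wz": 0.0}]}}

```text
time_s: 13.12
tcp_pos: [501.0, 170.5, 76.4]
tcp_rot: [-0.001, -0.0, 1.0, -0.0]
wrist_force: [-0.4, -0.4, -1.3]
finger_gap: 46.8
```

Call:
{"fn": "drive_tool", "kwargs": {"steps": [{"x": 0.0,"y": 0.0,"z": 0.4,"wx": 0.0,"wy": 0.0,"wz": 0.0},{"x": 0.0,"y": 0.0,"z": 0.4,"wx": 0.0,"wy": 0.0,"wz": 0.0},{"x": 0.0,"y": 0.0,"z": 0.2,"wx": 0.0,"wy": 0.0,"wz": 0.0},{"x": 0.0,"y": 0.0,"z": 0.0,"wx": 0.0,"wy": 0.0,"wz": 0.0}]}}

```text
time_s: 13.62
tcp_pos: [501.1, 170.6, 56.9]
tcp_rot: [-0.0, -0.0, 1.0, -0.0]
wrist_force: [0.2, 0.8, -1.9]
finger_gap: 46.8
```

Call:
{"fn": "drive_tool", "kwargs": {"steps": [{"x": 0.0,"y": 0.0,"z": 0.1,"wx": 0.0,"wy": 0.0,"wz": 0.0},{"x": 0.0,"y": 0.0,"z": 0.1,"wx": 0.0,"wy": 0.0,"wz": 0.0},{"x": 0.0,"y": 0.0,"z": 0.0,"wx": 0.0,"wy": 0.0,"wz": 0.0}]}}

```text
time_s: 14.0
tcp_pos: [501.2, 170.6, 53.2]
tcp_rot: [-0.0, -0.0, 1.0, 0.0]
wrist_force: [0.6, 0.3, -1.4]
finger_gap: 46.7
```

Call:
{"fn": "drive_tool", "kwargs": {"steps": [{"x": 0.0,"y": 0.0,"z": 0.08,"wx": 0.0,"wy": 0.0,"wz": 0.0},{"x": 0.0,"y": 0.0,"z": 0.0,"wx": 0.0,"wy": 0.0,"wz": 0.0}]}}

```text
time_s: 14.25
tcp_pos: [501.3, 170.6, 51.6]
tcp_rot: [-0.0, -0.0, 1.0, 0.0]
wrist_force: [-0.2, 0.1, -1.5]
finger_gap: 47.0
```

Call:
{"fn": "drive_tool", "kwargs": {"steps": [{"x": 0.0,"y": 0.0,"z": 0.07,"wx": 0.0,"wy": 0.0,"wz": 0.0},{"x": 0.0,"y": 0.0,"z": 0.0,"wx": 0.0,"wy": 0.0,"wz": 0.0}]}}

```text
time_s: 14.5
tcp_pos: [501.5, 170.6, 50.7]
tcp_rot: [0.0, -0.0, 1.0, 0.0]
wrist_force: [-1.1, -0.8, 1.7]
finger_gap: 46.6
```

```bash
python3 -c "
from h import *
snap('side','s9',(150,160,250,230),8)"
```

```text
s9 14.5 [501.45 170.62  50.66] [-1.06 -0.81  1.71] 46.570980019642825
```

View pics/s9c.png

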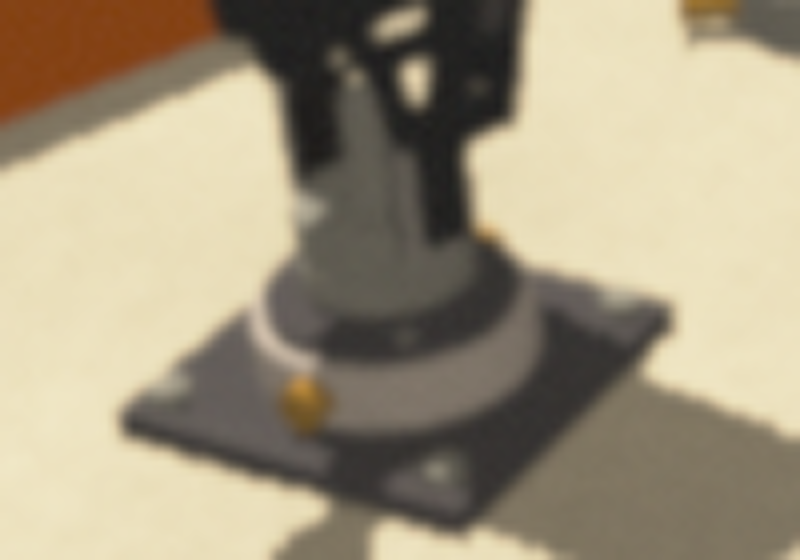

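Call:
{"fn": "drive_tool", "kwargs": {"steps": [{"x": 0.0,"y": 0.0,"z": 0.0,"wx": 0.0,"wy": 0.0,"wz": 0.0},{"x": 0.0,"y": 0.0,"z": 0.0,"wx": 0.0,"wy": 0.0,"wz": 0.0},{"x": 0.0,"y": 0.0,"z": 0.0,"wx": 0.0,"wy": 0.0,"wz": 0.0},{"x": 0.0,"y": 0.0,"z": 0.0,"wx": 0.0,"wy": 0.0,"wz": 0.0}], "grip": 1.0}}

```text
time_s: 15.05
tcp_pos: [501.3, 170.6, 50.3]
tcp_rot: [0.0, -0.0, 1.0, 0.0]
wrist_force: [-0.2, 0.1, -0.2]
finger_gap: 85.6
```

Call:
{"fn": "drive_tool", "kwargs": {"steps": [{"x": 0.0,"y": 0.0,"z": -0.5,"wx": 0.0,"wy": 0.0,"wz": 0.0},{"x": 0.0,"y": 0.0,"z": -1.0,"wx": 0.0,"wy": 0.0,"wz": 0.0},{"x": 0.0,"y": 0.0,"z": -1.0,"wx": 0.0,"wy": 0.0,"wz": 0.0},{"x": 0.0,"y": 0.0,"z": -1.0,"wx": 0.0,"wy": 0.0,"wz": 0.0},{"x": 0.0,"y": 0.0,"z": -0.8,"wx": 0.0,"wy": 0.0,"wz": 0.0}]}}

```text
time_s: 15.68
tcp_pos: [501.6, 170.7, 137.9]
tcp_rot: [0.001, -0.0, 1.0, 0.0]
wrist_force: [-1.3, -0.3, 1.4]
finger_gap: 85.9
```

```bash
python3 -c "
from h import *
snap('wrist','w10',(180,150,330,270),5)
snap('side','s10',(150,160,250,230),8)"
```

```text
w10 15.675 [501.61 170.66 137.94] [-1.26 -0.32  1.37] 85.93867612855693
s10 15.725 [502.62 170.88 139.84] [0.22 0.72 1.03] 85.18631492587012
```

View pics/w10c.png

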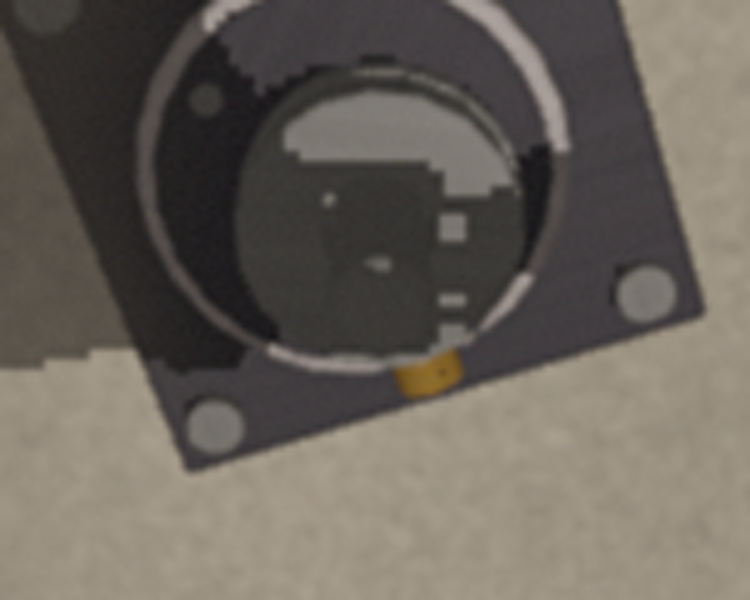

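View pics/s10c.png

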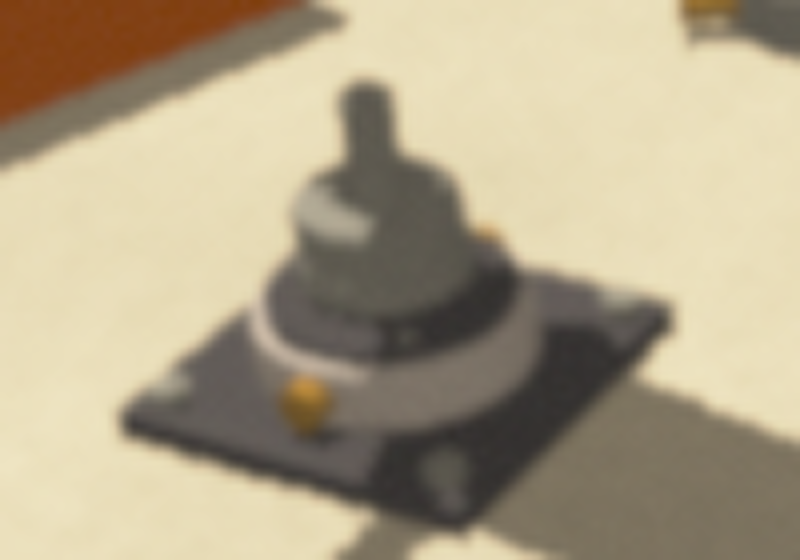

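Call:
{"fn": "drive_tool", "kwargs": {"steps": [{"x": -0.2,"y": -1.0,"z": 0.0,"wx": 0.0,"wy": 0.0,"wz": 0.0},{"x": -0.2,"y": -1.0,"z": 0.0,"wx": 0.0,"wy": 0.0,"wz": 0.0},{"x": -0.2,"y": -1.0,"z": 0.0,"wx": 0.0,"wy": 0.0,"wz": 0.0},{"x": -0.2,"y": -1.0,"z": 0.0,"wx": 0.0,"wy": 0.0,"wz": 0.0},{"x": -0.2,"y": -1.0,"z": 0.0,"wx": 0.0,"wy": 0.0,"wz": 0.0}]}}

```text
time_s: 16.4
tcp_pos: [521.1, 69.9, 135.9]
tcp_rot: [-0.0, -0.0, 1.0, 0.0]
wrist_force: [0.4, -0.0, -0.0]
finger_gap: 85.4
```

Call:
{"fn": "drive_tool", "kwargs": {"steps": [{"x": 0.0,"y": -1.0,"z": 0.0,"wx": 0.0,"wy": 0.0,"wz": 0.0},{"x": 0.0,"y": -1.0,"z": 0.5,"wx": 0.0,"wy": 0.0,"wz": 0.0},{"x": 0.0,"y": -1.0,"z": 1.0,"wx": 0.0,"wy": 0.0,"wz": 0.0},{"x": 0.0,"y": -1.0,"z": 1.0,"wx": 0.0,"wy": 0.0,"wz": 0.0},{"x": 0.0,"y": -1.0,"z": 1.0,"wx": 0.0,"wy": 0.0,"wz": 0.0}]}}

```text
time_s: 17.02
tcp_pos: [521.0, -30.0, 65.4]
tcp_rot: [-0.0, -0.0, 1.0, 0.0]
wrist_force: [0.4, 0.2, 0.8]
finger_gap: 85.7
```

Call:
{"fn": "drive_tool", "kwargs": {"steps": [{"x": 0.0,"y": -1.0,"z": 0.5,"wx": 0.0,"wy": 0.0,"wz": 0.0},{"x": 0.0,"y": -1.0,"z": 0.2,"wx": 0.0,"wy": 0.0,"wz": 0.0},{"x": 0.0,"y": -0.3,"z": 0.0,"wx": 0.0,"wy": 0.0,"wz": 0.0},{"x": 0.0,"y": 0.0,"z": 0.0,"wx": 0.0,"wy": 0.0,"wz": 0.0}]}}

```text
time_s: 17.52
tcp_pos: [521.6, -75.6, 52.7]
tcp_rot: [0.0, 0.0, 1.0, 0.0]
wrist_force: [0.3, 0.4, 0.4]
finger_gap: 85.2
```

Call:
{"fn": "drive_tool", "kwargs": {"steps": [{"x": -0.07,"y": 0.0,"z": 0.5,"wx": 0.0,"wy": 0.0,"wz": 0.0},{"x": 0.0,"y": 0.0,"z": 0.9,"wx": 0.0,"wy": 0.0,"wz": 0.0},{"x": 0.0,"y": 0.0,"z": 0.6,"wx": 0.0,"wy": 0.0,"wz": 0.0},{"x": 0.0,"y": 0.0,"z": 0.25,"wx": 0.0,"wy": 0.0,"wz": 0.0},{"x": 0.0,"y": 0.0,"z": 0.0,"wx": 0.0,"wy": 0.0,"wz": 0.0}]}}

```text
time_s: 18.15
tcp_pos: [522.7, -75.2, 7.0]
tcp_rot: [-0.0, -0.0, 1.0, 0.0]
wrist_force: [0.1, 0.0, 0.4]
finger_gap: 85.3
```

Call:
{"fn": "drive_tool", "kwargs": {"steps": [{"x": 0.0,"y": 0.0,"z": 0.0,"wx": 0.0,"wy": 0.0,"wz": 0.0},{"x": 0.0,"y": 0.0,"z": 0.0,"wx": 0.0,"wy": 0.0,"wz": 0.0},{"x": 0.0,"y": 0.0,"z": 0.0,"wx": 0.0,"wy": 0.0,"wz": 0.0},{"x": 0.0,"y": 0.0,"z": 0.0,"wx": 0.0,"wy": 0.0,"wz": 0.0},{"x": 0.0,"y": 0.0,"z": 0.0,"wx": 0.0,"wy": 0.0,"wz": 0.0}], "grip": -1.0}}

```text
time_s: 18.77
tcp_pos: [523.0, -75.6, 8.4]
tcp_rot: [0.001, -0.0, 1.0, -0.0]
wrist_force: [-1.9, -0.6, 7.3]
finger_gap: 38.6
```

```bash
python3 -c "
from h import *
snap('wrist','w11',(180,170,330,290),5)"
```

```text
w11 18.775 [523.02 -75.58   8.39] [-1.92 -0.59  7.3 ] 38.618326962332766
```

View pics/w11c.png

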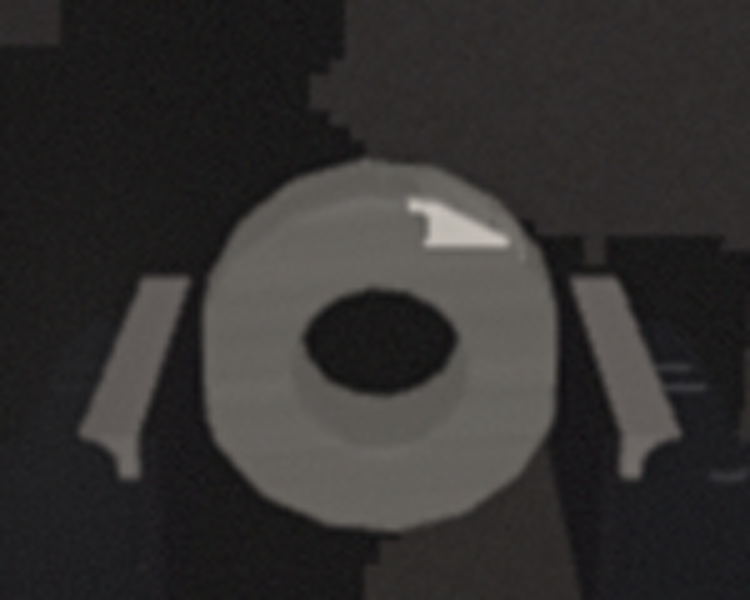

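Call:
{"fn": "drive_tool", "kwargs": {"steps": [{"x": 0.0,"y": 0.0,"z": -0.5,"wx": 0.0,"wy": 0.0,"wz": 0.0},{"x": 0.0,"y": 0.0,"z": -1.0,"wx": 0.0,"wy": 0.0,"wz": 0.0},{"x": 0.0,"y": 0.5,"z": -1.0,"wx": 0.0,"wy": 0.0,"wz": 0.0},{"x": 0.1,"y": 1.0,"z": -1.0,"wx": 0.0,"wy": 0.0,"wz": 0.0},{"x": 0.1,"y": 1.0,"z": -1.0,"wx": 0.0,"wy": 0.0,"wz": 0.0}]}}

```text
time_s: 19.45
tcp_pos: [518.6, -24.9, 98.3]
tcp_rot: [0.0, 0.0, 1.0, 0.0]
wrist_force: [1.8, -0.2, -1.0]
finger_gap: 38.8
```

Call:
{"fn": "drive_tool", "kwargs": {"steps": [{"x": 0.1,"y": 1.0,"z": -1.0,"wx": 0.0,"wy": 0.0,"wz": 0.0},{"x": 0.1,"y": 1.0,"z": -0.5,"wx": 0.0,"wy": 0.0,"wz": 0.0},{"x": 0.1,"y": 1.0,"z": 0.0,"wx": 0.0,"wy": 0.0,"wz": 0.0},{"x": 0.1,"y": 1.0,"z": 0.0,"wx": 0.0,"wy": 0.0,"wz": 0.0},{"x": 0.1,"y": 1.0,"z": 0.0,"wx": 0.0,"wy": 0.0,"wz": 0.0}]}}

```text
time_s: 20.08
tcp_pos: [508.5, 75.2, 127.8]
tcp_rot: [0.0, -0.0, 1.0, 0.0]
wrist_force: [-0.5, -0.8, -1.2]
finger_gap: 38.7
```

Call:
{"fn": "drive_tool", "kwargs": {"steps": [{"x": 0.1,"y": 1.0,"z": 0.0,"wx": 0.0,"wy": 0.0,"wz": 0.0},{"x": 0.1,"y": 1.0,"z": 0.0,"wx": 0.0,"wy": 0.0,"wz": 0.0},{"x": 0.1,"y": 1.0,"z": 0.0,"wx": 0.0,"wy": 0.0,"wz": 0.0},{"x": 0.1,"y": 1.0,"z": 0.3,"wx": 0.0,"wy": 0.0,"wz": 0.0},{"x": 0.0,"y": 0.7,"z": 0.3,"wx": 0.0,"wy": 0.0,"wz": 0.0}]}}

```text
time_s: 20.7
tcp_pos: [500.5, 169.4, 115.5]
tcp_rot: [0.0, -0.0, 1.0, 0.0]
wrist_force: [0.0, 0.9, -0.8]
finger_gap: 38.9
```

Call:
{"fn": "drive_tool", "kwargs": {"steps": [{"x": 0.0,"y": 0.0,"z": 0.0,"wx": 0.0,"wy": 0.0,"wz": 0.0}]}}

```text
time_s: 20.82
tcp_pos: [500.3, 169.2, 114.9]
tcp_rot: [-0.0, -0.001, 1.0, -0.0]
wrist_force: [0.6, -0.7, -1.4]
finger_gap: 38.3
```

Call:
{"fn": "drive_tool", "kwargs": {"steps": [{"x": -0.04,"y": 0.065,"z": 0.3,"wx": 0.0,"wy": 0.0,"wz": 0.0},{"x": 0.0,"y": 0.0,"z": 0.25,"wx": 0.0,"wy": 0.0,"wz": 0.0},{"x": 0.0,"y": 0.0,"z": 0.15,"wx": 0.0,"wy": 0.0,"wz": 0.0},{"x": 0.0,"y": 0.0,"z": 0.1,"wx": 0.0,"wy": 0.0,"wz": 0.0},{"x": 0.0,"y": 0.0,"z": 0.0,"wx": 0.0,"wy": 0.0,"wz": 0.0}]}}

```text
time_s: 21.45
tcp_pos: [501.5, 169.7, 99.2]
tcp_rot: [-0.0, 0.0, 1.0, 0.0]
wrist_force: [1.0, 0.0, -0.8]
finger_gap: 38.6
```

```bash
python3 -c "
from h import *
snap('wrist','w12',(205,190,305,292),6)"
```

```text
w12 21.45 [501.49 169.75  99.18] [ 0.96  0.03 -0.85] 38.55756473364481
```

View pics/w12c.png

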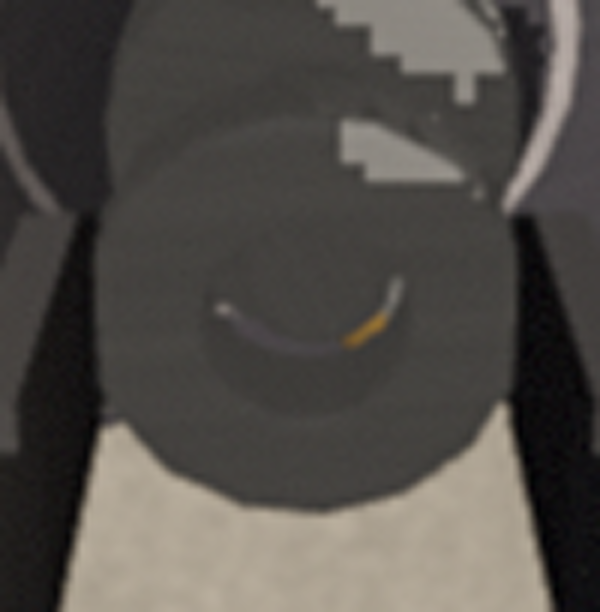

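Call:
{"fn": "drive_tool", "kwargs": {"steps": [{"x": 0.0,"y": 0.0,"z": 0.2,"wx": 0.0,"wy": 0.0,"wz": 0.0},{"x": 0.0,"y": 0.0,"z": 0.3,"wx": 0.0,"wy": 0.0,"wz": 0.0},{"x": 0.0,"y": 0.0,"z": 0.3,"wx": 0.0,"wy": 0.0,"wz": 0.0},{"x": 0.0,"y": 0.0,"z": 0.0,"wx": 0.0,"wy": 0.0,"wz": 0.0}]}}

```text
time_s: 22.0
tcp_pos: [501.1, 169.9, 82.6]
tcp_rot: [-0.001, -0.0, 1.0, -0.0]
wrist_force: [0.2, -0.2, -1.0]
finger_gap: 38.6
```

Call:
{"fn": "drive_tool", "kwargs": {"steps": [{"x": 0.0,"y": 0.0,"z": 0.3,"wx": 0.0,"wy": 0.0,"wz": 0.0},{"x": 0.0,"y": 0.0,"z": 0.2,"wx": 0.0,"wy": 0.0,"wz": 0.0},{"x": 0.0,"y": 0.0,"z": 0.0,"wx": 0.0,"wy": 0.0,"wz": 0.0}]}}

```text
time_s: 22.38
tcp_pos: [501.2, 169.9, 72.9]
tcp_rot: [-0.0, -0.0, 1.0, -0.0]
wrist_force: [-0.0, 0.7, -2.0]
finger_gap: 38.6
```

Call:
{"fn": "drive_tool", "kwargs": {"steps": [{"x": 0.0,"y": 0.0,"z": 0.1,"wx": 0.0,"wy": 0.0,"wz": 0.0},{"x": 0.0,"y": 0.0,"z": 0.08,"wx": 0.0,"wy": 0.0,"wz": 0.0},{"x": 0.0,"y": 0.0,"z": 0.0,"wx": 0.0,"wy": 0.0,"wz": 0.0}]}}

```text
time_s: 22.75
tcp_pos: [501.5, 169.9, 69.6]
tcp_rot: [-0.0, -0.0, 1.0, 0.0]
wrist_force: [0.9, 0.1, -1.5]
finger_gap: 38.7
```

Call:
{"fn": "drive_tool", "kwargs": {"steps": [{"x": 0.0,"y": 0.0,"z": 0.08,"wx": 0.0,"wy": 0.0,"wz": 0.0},{"x": 0.0,"y": 0.0,"z": 0.0,"wx": 0.0,"wy": 0.0,"wz": 0.0}]}}

```text
time_s: 23.0
tcp_pos: [501.4, 169.9, 68.0]
tcp_rot: [-0.0, -0.0, 1.0, 0.0]
wrist_force: [0.4, -0.2, -2.4]
finger_gap: 38.3
```

Call:
{"fn": "drive_tool", "kwargs": {"steps": [{"x": 0.0,"y": 0.0,"z": 0.06,"wx": 0.0,"wy": 0.0,"wz": 0.0},{"x": 0.0,"y": 0.0,"z": 0.0,"wx": 0.0,"wy": 0.0,"wz": 0.0}]}}

```text
time_s: 23.25
tcp_pos: [501.7, 169.9, 67.2]
tcp_rot: [0.0, -0.0, 1.0, 0.0]
wrist_force: [-0.7, -0.5, 2.8]
finger_gap: 38.5
```

Contact at the predicted height. Release and rise.

Call:
{"fn": "drive_tool", "kwargs": {"steps": [{"x": 0.0,"y": 0.0,"z": 0.0,"wx": 0.0,"wy": 0.0,"wz": 0.0},{"x": 0.0,"y": 0.0,"z": 0.0,"wx": 0.0,"wy": 0.0,"wz": 0.0},{"x": 0.0,"y": 0.0,"z": 0.0,"wx": 0.0,"wy": 0.0,"wz": 0.0},{"x": 0.0,"y": 0.0,"z": 0.0,"wx": 0.0,"wy": 0.0,"wz": 0.0}], "grip": 1.0}}

```text
time_s: 23.75
tcp_pos: [501.5, 169.9, 66.9]
tcp_rot: [0.0, -0.0, 1.0, 0.0]
wrist_force: [0.9, -0.4, 1.0]
finger_gap: 85.5
```

Call:
{"fn": "drive_tool", "kwargs": {"steps": [{"x": 0.0,"y": 0.0,"z": -0.5,"wx": 0.0,"wy": 0.0,"wz": 0.0},{"x": 0.0,"y": 0.0,"z": -1.0,"wx": 0.0,"wy": 0.0,"wz": 0.0},{"x": 0.0,"y": 0.0,"z": -1.0,"wx": 0.0,"wy": 0.0,"wz": 0.0},{"x": 0.0,"y": 0.0,"z": -1.0,"wx": 0.0,"wy": 0.0,"wz": 0.0}]}}

```text
time_s: 24.25
tcp_pos: [501.6, 169.9, 138.3]
tcp_rot: [0.0, -0.0, 1.0, 0.0]
wrist_force: [0.2, -0.5, -0.1]
finger_gap: 85.6
```

```bash
python3 -c "
from h import *
snap('side','s13',(150,160,250,230),8)"
```

```text
s13 24.25 [501.62 169.93 138.29] [ 0.24 -0.47 -0.1 ] 85.57301871416658
```

View pics/s13c.png

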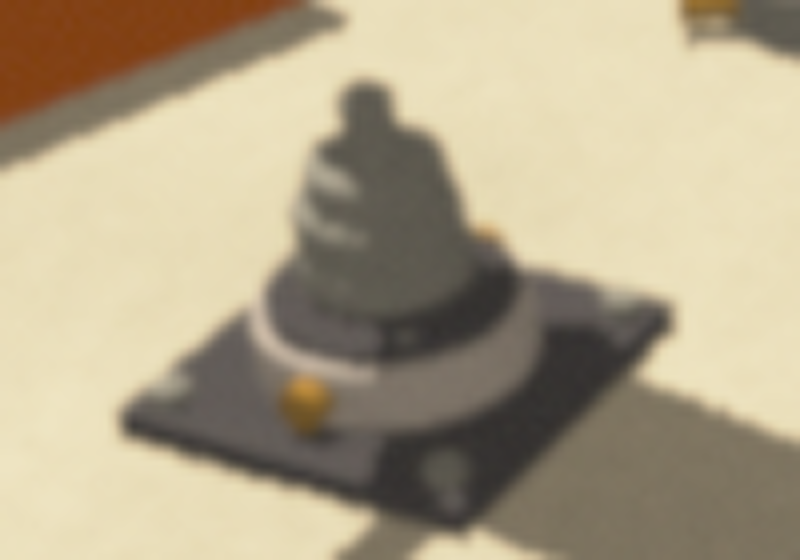

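Call:
{"fn": "drive_tool", "kwargs": {"steps": [{"x": -0.1,"y": -1.0,"z": 0.0,"wx": 0.0,"wy": 0.0,"wz": 0.0},{"x": -0.2,"y": -1.0,"z": 0.0,"wx": 0.0,"wy": 0.0,"wz": 0.0},{"x": -0.2,"y": -1.0,"z": 0.0,"wx": 0.0,"wy": 0.0,"wz": 0.0},{"x": -0.2,"y": -1.0,"z": 0.0,"wx": 0.0,"wy": 0.0,"wz": 0.0},{"x": -0.2,"y": -1.0,"z": 0.0,"wx": 0.0,"wy": 0.0,"wz": 0.0}]}}

```text
time_s: 24.92
tcp_pos: [519.7, 69.3, 137.1]
tcp_rot: [0.0, -0.0, 1.0, 0.0]
wrist_force: [0.7, 0.1, -0.7]
finger_gap: 85.7
```

Call:
{"fn": "drive_tool", "kwargs": {"steps": [{"x": -0.2,"y": -1.0,"z": 0.0,"wx": 0.0,"wy": 0.0,"wz": 0.0},{"x": -0.2,"y": -1.0,"z": 0.0,"wx": 0.0,"wy": 0.0,"wz": 0.0},{"x": -0.2,"y": -1.0,"z": 0.0,"wx": 0.0,"wy": 0.0,"wz": 0.0},{"x": -0.2,"y": -1.0,"z": 0.5,"wx": 0.0,"wy": 0.0,"wz": 0.0},{"x": -0.2,"y": -1.0,"z": 0.5,"wx": 0.0,"wy": 0.0,"wz": 0.0}]}}

```text
time_s: 25.55
tcp_pos: [539.6, -31.2, 116.1]
tcp_rot: [-0.0, -0.0, 1.0, 0.0]
wrist_force: [0.1, 0.3, 0.5]
finger_gap: 85.3
```

Call:
{"fn": "drive_tool", "kwargs": {"steps": [{"x": -0.2,"y": -1.0,"z": 0.5,"wx": 0.0,"wy": 0.0,"wz": 0.0},{"x": -0.2,"y": -1.0,"z": 0.5,"wx": 0.0,"wy": 0.0,"wz": 0.0},{"x": -0.2,"y": -1.0,"z": 0.5,"wx": 0.0,"wy": 0.0,"wz": 0.0},{"x": -0.2,"y": -1.0,"z": 0.5,"wx": 0.0,"wy": 0.0,"wz": 0.0},{"x": -0.1,"y": -1.0,"z": 0.5,"wx": 0.0,"wy": 0.0,"wz": 0.0}]}}

```text
time_s: 26.18
tcp_pos: [557.8, -131.5, 66.2]
tcp_rot: [0.0, -0.0, 1.0, 0.0]
wrist_force: [0.1, -0.1, 0.4]
finger_gap: 85.8
```

Call:
{"fn": "drive_tool", "kwargs": {"steps": [{"x": 0.0,"y": -1.0,"z": 0.5,"wx": 0.0,"wy": 0.0,"wz": 0.0},{"x": 0.0,"y": -1.0,"z": 0.5,"wx": 0.0,"wy": 0.0,"wz": 0.0},{"x": 0.0,"y": -0.4,"z": 0.0,"wx": 0.0,"wy": 0.0,"wz": 0.0},{"x": 0.0,"y": 0.0,"z": 0.0,"wx": 0.0,"wy": 0.0,"wz": 0.0}]}}

```text
time_s: 26.68
tcp_pos: [557.6, -178.6, 47.0]
tcp_rot: [0.0, 0.0, 1.0, 0.0]
wrist_force: [-0.1, -0.1, -0.2]
finger_gap: 85.4
```

Call:
{"fn": "drive_tool", "kwargs": {"steps": [{"x": -0.02,"y": -0.06,"z": 0.5,"wx": 0.0,"wy": 0.0,"wz": 0.0},{"x": 0.0,"y": 0.0,"z": 0.8,"wx": 0.0,"wy": 0.0,"wz": 0.0},{"x": 0.0,"y": 0.0,"z": 0.5,"wx": 0.0,"wy": 0.0,"wz": 0.0},{"x": 0.0,"y": 0.0,"z": 0.25,"wx": 0.0,"wy": 0.0,"wz": 0.0},{"x": 0.0,"y": 0.0,"z": 0.0,"wx": 0.0,"wy": 0.0,"wz": 0.0}]}}

```text
time_s: 27.3
tcp_pos: [557.8, -179.1, 5.4]
tcp_rot: [-0.0, -0.0, 1.0, 0.0]
wrist_force: [-0.1, 0.9, 0.9]
finger_gap: 85.2
```

Call:
{"fn": "drive_tool", "kwargs": {"steps": [{"x": 0.0,"y": 0.0,"z": 0.0,"wx": 0.0,"wy": 0.0,"wz": 0.0},{"x": 0.0,"y": 0.0,"z": 0.0,"wx": 0.0,"wy": 0.0,"wz": 0.0},{"x": 0.0,"y": 0.0,"z": 0.0,"wx": 0.0,"wy": 0.0,"wz": 0.0},{"x": 0.0,"y": 0.0,"z": 0.0,"wx": 0.0,"wy": 0.0,"wz": 0.0},{"x": 0.0,"y": 0.0,"z": 0.0,"wx": 0.0,"wy": 0.0,"wz": 0.0}], "grip": -1.0}}

```text
time_s: 27.92
tcp_pos: [558.4, -179.4, 6.6]
tcp_rot: [0.001, -0.0, 1.0, -0.0]
wrist_force: [-0.8, 0.8, 5.1]
finger_gap: 30.3
```

```bash
python3 -c "
from h import *
snap('wrist','w14',(180,170,330,290),5)"
```

```text
w14 27.925 [ 558.36 -179.45    6.61] [-0.85  0.83  5.06] 30.348019130700045
```

View pics/w14c.png

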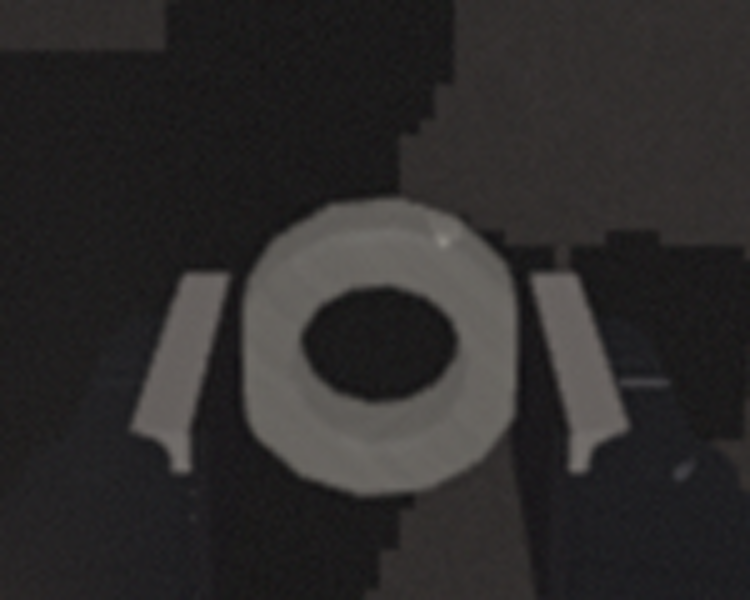

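Call:
{"fn": "drive_tool", "kwargs": {"steps": [{"x": 0.0,"y": 0.0,"z": -0.5,"wx": 0.0,"wy": 0.0,"wz": 0.0},{"x": 0.0,"y": 0.0,"z": -1.0,"wx": 0.0,"wy": 0.0,"wz": 0.0},{"x": 0.0,"y": 0.5,"z": -1.0,"wx": 0.0,"wy": 0.0,"wz": 0.0},{"x": 0.2,"y": 1.0,"z": -1.0,"wx": 0.0,"wy": 0.0,"wz": 0.0},{"x": 0.2,"y": 1.0,"z": -1.0,"wx": 0.0,"wy": 0.0,"wz": 0.0}]}}

```text
time_s: 28.6
tcp_pos: [549.8, -128.2, 97.2]
tcp_rot: [0.0, -0.0, 1.0, 0.0]
wrist_force: [-0.6, 0.0, -0.2]
finger_gap: 30.1
```

Call:
{"fn": "drive_tool", "kwargs": {"steps": [{"x": 0.2,"y": 1.0,"z": -1.0,"wx": 0.0,"wy": 0.0,"wz": 0.0},{"x": 0.2,"y": 1.0,"z": -0.6,"wx": 0.0,"wy": 0.0,"wz": 0.0},{"x": 0.2,"y": 1.0,"z": 0.0,"wx": 0.0,"wy": 0.0,"wz": 0.0},{"x": 0.2,"y": 1.0,"z": 0.0,"wx": 0.0,"wy": 0.0,"wz": 0.0},{"x": 0.2,"y": 1.0,"z": 0.0,"wx": 0.0,"wy": 0.0,"wz": 0.0}]}}

```text
time_s: 29.22
tcp_pos: [529.2, -27.9, 127.1]
tcp_rot: [-0.001, -0.0, 1.0, 0.0]
wrist_force: [-0.3, 0.8, -1.3]
finger_gap: 30.1
```

Call:
{"fn": "drive_tool", "kwargs": {"steps": [{"x": 0.2,"y": 1.0,"z": 0.0,"wx": 0.0,"wy": 0.0,"wz": 0.0},{"x": 0.2,"y": 1.0,"z": 0.0,"wx": 0.0,"wy": 0.0,"wz": 0.0},{"x": 0.2,"y": 1.0,"z": 0.0,"wx": 0.0,"wy": 0.0,"wz": 0.0},{"x": 0.2,"y": 1.0,"z": 0.0,"wx": 0.0,"wy": 0.0,"wz": 0.0},{"x": 0.2,"y": 1.0,"z": 0.0,"wx": 0.0,"wy": 0.0,"wz": 0.0}]}}

```text
time_s: 29.85
tcp_pos: [509.6, 72.0, 127.8]
tcp_rot: [-0.0, -0.0, 1.0, 0.0]
wrist_force: [-0.2, 0.3, -0.0]
finger_gap: 29.4
```

Call:
{"fn": "drive_tool", "kwargs": {"steps": [{"x": 0.2,"y": 1.0,"z": 0.0,"wx": 0.0,"wy": 0.0,"wz": 0.0},{"x": 0.2,"y": 1.0,"z": 0.0,"wx": 0.0,"wy": 0.0,"wz": 0.0},{"x": 0.0,"y": 1.0,"z": 0.0,"wx": 0.0,"wy": 0.0,"wz": 0.0},{"x": 0.0,"y": 1.0,"z": 0.0,"wx": 0.0,"wy": 0.0,"wz": 0.0},{"x": 0.0,"y": 0.8,"z": 0.3,"wx": 0.0,"wy": 0.0,"wz": 0.0}]}}

```text
time_s: 30.48
tcp_pos: [501.9, 168.1, 122.0]
tcp_rot: [0.0, -0.0, 1.0, 0.0]
wrist_force: [-0.4, -1.3, 0.2]
finger_gap: 30.2
```

Call:
{"fn": "drive_tool", "kwargs": {"steps": [{"x": 0.0,"y": 0.2,"z": 0.3,"wx": 0.0,"wy": 0.0,"wz": 0.0},{"x": 0.0,"y": 0.0,"z": 0.0,"wx": 0.0,"wy": 0.0,"wz": 0.0}]}}

```text
time_s: 30.72
tcp_pos: [501.3, 170.6, 115.0]
tcp_rot: [-0.001, -0.0, 1.0, -0.0]
wrist_force: [0.1, 0.1, -0.2]
finger_gap: 30.0
```

Call:
{"fn": "drive_tool", "kwargs": {"steps": [{"x": 0.0,"y": 0.0,"z": 0.3,"wx": 0.0,"wy": 0.0,"wz": 0.0},{"x": 0.0,"y": 0.0,"z": 0.3,"wx": 0.0,"wy": 0.0,"wz": 0.0},{"x": 0.0,"y": 0.0,"z": 0.0,"wx": 0.0,"wy": 0.0,"wz": 0.0}]}}

```text
time_s: 31.1
tcp_pos: [501.6, 170.3, 103.3]
tcp_rot: [-0.001, 0.0, 1.0, -0.0]
wrist_force: [-0.4, 0.2, -0.5]
finger_gap: 30.0
```

```bash
python3 -c "
from h import *
snap('wrist','w15',(205,190,305,292),6)"
```

```text
w15 31.1 [501.59 170.28 103.31] [-0.39  0.15 -0.51] 30.01917558772439
```

View pics/w15c.png

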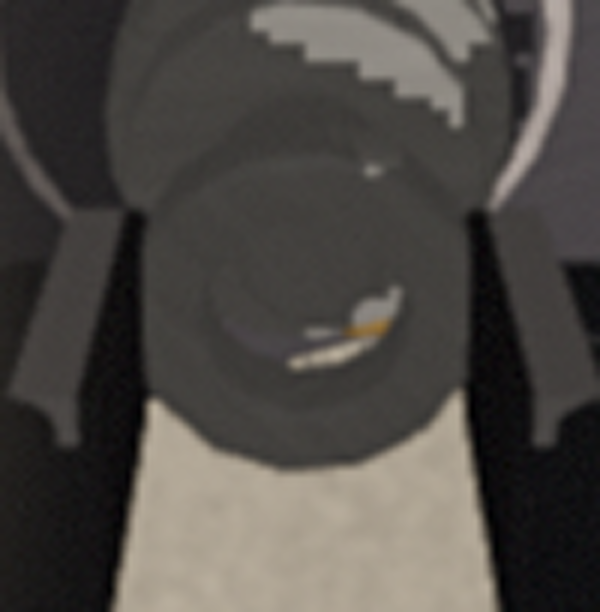

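Call:
{"fn": "drive_tool", "kwargs": {"steps": [{"x": 0.0,"y": -0.02,"z": 0.1,"wx": 0.0,"wy": 0.0,"wz": 0.0},{"x": 0.0,"y": 0.0,"z": 0.15,"wx": 0.0,"wy": 0.0,"wz": 0.0},{"x": 0.0,"y": 0.0,"z": 0.1,"wx": 0.0,"wy": 0.0,"wz": 0.0},{"x": 0.0,"y": 0.0,"z": 0.0,"wx": 0.0,"wy": 0.0,"wz": 0.0}]}}

```text
time_s: 31.65
tcp_pos: [501.8, 170.3, 96.7]
tcp_rot: [-0.0, -0.0, 1.0, 0.0]
wrist_force: [-0.2, 0.6, -0.2]
finger_gap: 30.3
```

```bash
python3 -c "
from h import *
snap('wrist','w16',(205,190,305,292),6)"
```

```text
w16 31.65 [501.79 170.29  96.71] [-0.18  0.63 -0.25] 30.333062335436967
```

View pics/w16c.png

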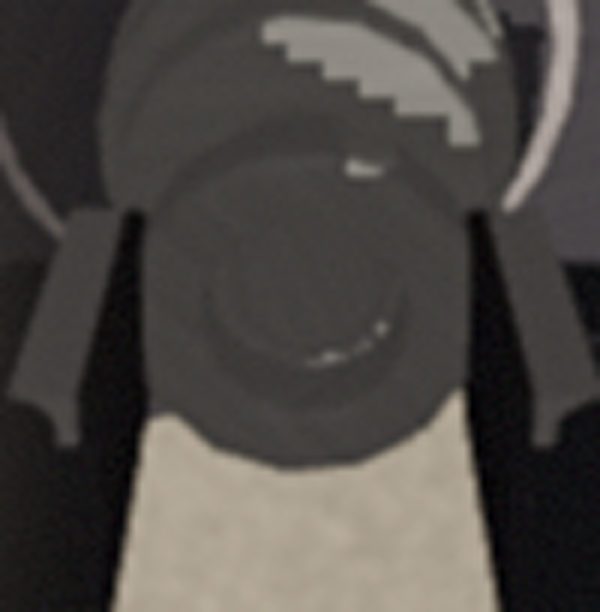

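Call:
{"fn": "drive_tool", "kwargs": {"steps": [{"x": 0.0,"y": 0.0,"z": 0.2,"wx": 0.0,"wy": 0.0,"wz": 0.0},{"x": 0.0,"y": 0.0,"z": 0.2,"wx": 0.0,"wy": 0.0,"wz": 0.0},{"x": 0.0,"y": 0.0,"z": 0.2,"wx": 0.0,"wy": 0.0,"wz": 0.0},{"x": 0.0,"y": 0.0,"z": 0.0,"wx": 0.0,"wy": 0.0,"wz": 0.0}]}}

```text
time_s: 32.2
tcp_pos: [501.6, 170.2, 84.4]
tcp_rot: [-0.0, -0.0, 1.0, -0.0]
wrist_force: [0.1, 0.4, 0.2]
finger_gap: 30.1
```

Call:
{"fn": "drive_tool", "kwargs": {"steps": [{"x": 0.0,"y": 0.0,"z": 0.1,"wx": 0.0,"wy": 0.0,"wz": 0.0},{"x": 0.0,"y": 0.0,"z": 0.05,"wx": 0.0,"wy": 0.0,"wz": 0.0},{"x": 0.0,"y": 0.0,"z": 0.0,"wx": 0.0,"wy": 0.0,"wz": 0.0}]}}

```text
time_s: 32.58
tcp_pos: [501.9, 170.3, 81.9]
tcp_rot: [0.0, -0.0, 1.0, 0.0]
wrist_force: [0.1, -0.7, -0.8]
finger_gap: 30.3
```

Call:
{"fn": "drive_tool", "kwargs": {"steps": [{"x": 0.0,"y": 0.0,"z": 0.08,"wx": 0.0,"wy": 0.0,"wz": 0.0},{"x": 0.0,"y": 0.0,"z": 0.0,"wx": 0.0,"wy": 0.0,"wz": 0.0}]}}

```text
time_s: 32.83
tcp_pos: [501.8, 170.3, 80.2]
tcp_rot: [-0.0, -0.0, 1.0, 0.0]
wrist_force: [0.5, -0.7, 0.6]
finger_gap: 30.2
```

Call:
{"fn": "drive_tool", "kwargs": {"steps": [{"x": 0.0,"y": 0.0,"z": 0.06,"wx": 0.0,"wy": 0.0,"wz": 0.0},{"x": 0.0,"y": 0.0,"z": 0.0,"wx": 0.0,"wy": 0.0,"wz": 0.0}]}}

```text
time_s: 33.08
tcp_pos: [501.9, 170.3, 79.0]
tcp_rot: [-0.0, -0.0, 1.0, 0.0]
wrist_force: [0.7, 0.7, -0.0]
finger_gap: 30.5
```

Call:
{"fn": "drive_tool", "kwargs": {"steps": [{"x": 0.0,"y": 0.0,"z": 0.04,"wx": 0.0,"wy": 0.0,"wz": 0.0},{"x": 0.0,"y": 0.0,"z": 0.0,"wx": 0.0,"wy": 0.0,"wz": 0.0}]}}

```text
time_s: 33.33
tcp_pos: [502.0, 170.3, 78.5]
tcp_rot: [0.0, -0.0, 1.0, 0.0]
wrist_force: [-0.1, -0.5, 2.0]
finger_gap: 30.1
```

Contact (about 2.5 N). Release, rise, and check.

Call:
{"fn": "drive_tool", "kwargs": {"steps": [{"x": 0.0,"y": 0.0,"z": 0.0,"wx": 0.0,"wy": 0.0,"wz": 0.0},{"x": 0.0,"y": 0.0,"z": 0.0,"wx": 0.0,"wy": 0.0,"wz": 0.0},{"x": 0.0,"y": 0.0,"z": 0.0,"wx": 0.0,"wy": 0.0,"wz": 0.0},{"x": 0.0,"y": 0.0,"z": 0.0,"wx": 0.0,"wy": 0.0,"wz": 0.0}], "grip": 1.0}}

```text
time_s: 33.83
tcp_pos: [501.9, 170.3, 78.3]
tcp_rot: [-0.0, -0.0, 1.0, 0.0]
wrist_force: [-0.2, -0.8, 0.1]
finger_gap: 85.2
```

Call:
{"fn": "drive_tool", "kwargs": {"steps": [{"x": 0.0,"y": 0.0,"z": -0.5,"wx": 0.0,"wy": 0.0,"wz": 0.0},{"x": 0.0,"y": 0.0,"z": -1.0,"wx": 0.0,"wy": 0.0,"wz": 0.0},{"x": 0.0,"y": 0.0,"z": -1.0,"wx": 0.0,"wy": 0.0,"wz": 0.0},{"x": 0.0,"y": 0.0,"z": -1.0,"wx": 0.0,"wy": 0.0,"wz": 0.0},{"x": 0.0,"y": 0.0,"z": -0.5,"wx": 0.0,"wy": 0.0,"wz": 0.0}]}}

```text
time_s: 34.45
tcp_pos: [502.5, 170.4, 160.0]
tcp_rot: [0.001, -0.0, 1.0, 0.0]
wrist_force: [0.7, 0.7, -0.8]
finger_gap: 85.3
```

Call:
{"fn": "drive_tool", "kwargs": {"steps": [{"x": 0.0,"y": -1.0,"z": -0.5,"wx": 0.0,"wy": 0.0,"wz": 0.0},{"x": 0.0,"y": -1.0,"z": 0.0,"wx": 0.0,"wy": 0.0,"wz": 0.0},{"x": 0.0,"y": -1.0,"z": 0.0,"wx": 0.0,"wy": 0.0,"wz": 0.0},{"x": 0.0,"y": -0.5,"z": 0.0,"wx": 0.0,"wy": 0.0,"wz": 0.0},{"x": 0.0,"y": 0.0,"z": 0.0,"wx": 0.0,"wy": 0.0,"wz": 0.0}]}}

```text
time_s: 35.08
tcp_pos: [501.9, 100.0, 168.3]
tcp_rot: [-0.0, 0.0, 1.0, 0.0]
wrist_force: [0.9, 0.3, -0.3]
finger_gap: 85.5
```

```bash
python3 -c "
from h import *
snap('side','s17',(150,160,250,230),8)
snap('top','t17',(140,155,230,245),6)
snap('wrist','w17')"
```

```text
s17 35.075 [501.91  99.98 168.29] [ 0.87  0.31 -0.28] 85.50902010182989
t17 35.125 [501.91 100.44 168.29] [-0.33  0.17  0.05] 85.45403897798064
w17 35.175 [501.92 100.7  168.28] [0.58 0.59 0.52] 85.33814705396219
```

View pics/s17c.png

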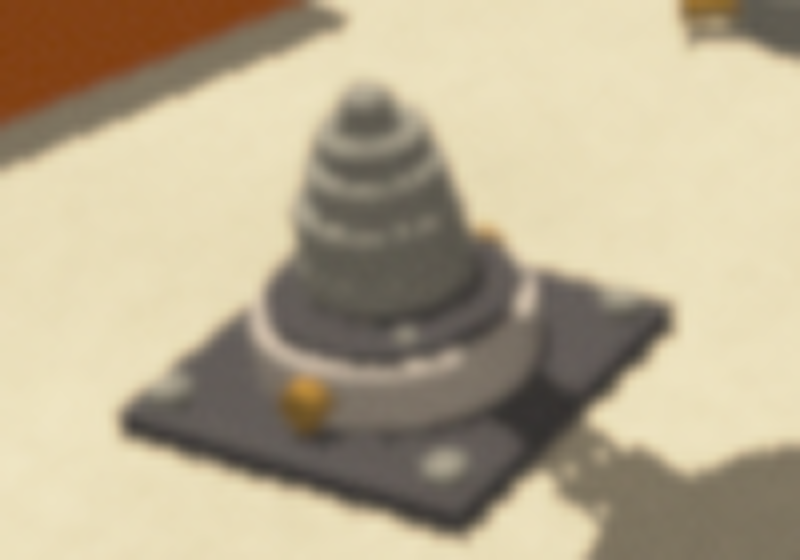

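View pics/w17.png

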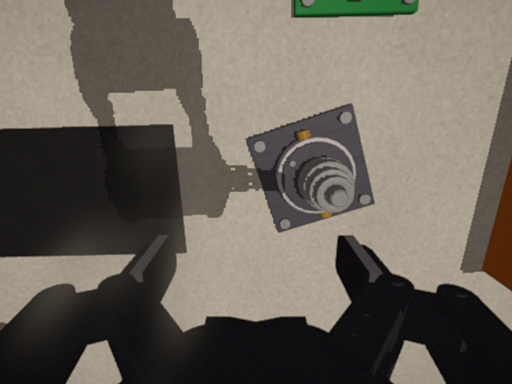

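View pics/t17c.png

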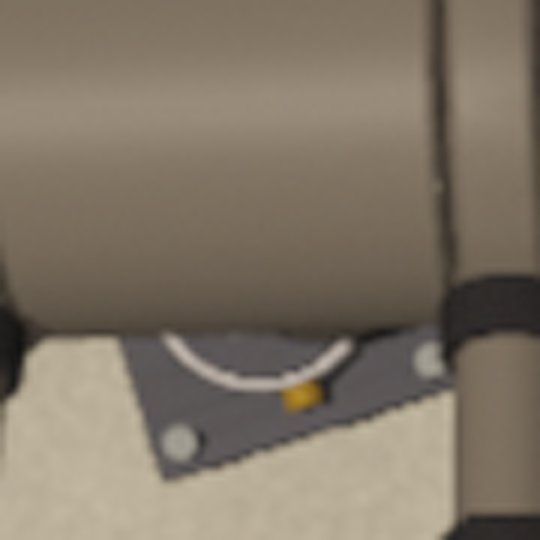

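```bash
python3 -c "
from plant import *
print(close_job()); print(get_obs()['time_s'])"
```

```text
the job is handed in; nothing more can be done
None
the job is handed in; nothing more can be done
```

All three spacer rings are on the dark regulator's spindle, widest lowest and narrowest on top, and the job is handed in. It took about 35 s of the 72 s allowed. No verdict was reported.

- **Finding the spindle:** I located it with the wrist camera, about 5.5 mm from the housing's axis (6 mm given) at roughly 65° from the x axis. I corrected the line-up by looking through each ring's bore.
- **Seating:** Each ring was lowered in small steps until the wrist force rose by about 2–5 N. The large, medium and small rings touched at tool heights of 50.7, 67.2 and 78.5 mm. I had predicted 50.7, 67.4 and 78.6 mm from the grasp heights and ring sizes.
- **Last checks:** The final side and wrist pictures show a flat, stepped stack with the spindle tip showing above it. The gripper is open and about 70 mm away from the stack.
- **Force:** No force at the spindle came near 20 N. The highest reading was about 7 N, while closing on the rings on the mat.
- **Disagreements and gaps:**
  - The top and side cameras differed by 2–5 mm, so I relied on the wrist camera.
  - The finger gap read 3–4 mm under the ring diameters when gripping.
  - The last top view was blocked by the arm.
  - I never went near the handwheel, grease jar or gauge, but took no final picture of them.

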